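Hold the balance in calibration with its key

ROBOT

A 6-joint arm with a two-finger parallel gripper is mounted at the origin on the work surface. World frame = base frame: x ahead of the robot, y to its left, z up, the work surface at z = 0. Lengths are in m, angles in rad, forces in N, time in s.
With the tool pointing down it reaches from about 0.325 to 0.775 m from the base axis. Payload 5.5 kg.
Tool frame: the origin (TCP) lies at the very end of the fingers, on their centre line; the grasp point (between the pads) lies 19 mm behind it (manip.pinch_z is the distance from the TCP to the grasp point, in m); z points along the fingers, y is the line along which they close (so a half turn about z gives the same grasp; the last joint's range is limited). The gripper opens to 85 mm and grips with 20 to 120 N. Pads are 22 mm wide; open, the fingers measure 114 mm over their backs; the gripper's body (76 mm by 85 mm) begins 54 mm behind the grasp point. The pads swing forward as they close: fully open they stand 13 mm farther back than shut.
Start: joints at [1.064, 0.091, 1.231, -0, 1.82, -0.057], TCP at [0.261, 0.54, 0.231] pointing down, gripper open.
Joint ranges: [-2.87, 2.87], [-0.86, 2.18], [0.17, 2.46], [-1.51, 4.65], [0.06, 2.69], [-2.65, 2.65]. Speed limits (rad/s): [2.57, 2.57, 3.01, 3.14, 3.14, 3.14].

INTERFACE

Orientations are given as [roll, pitch, yaw] about the fixed x, y, z axes, in that order (R = Rz(yaw) Ry(pitch) Rx(roll)).
In Python, from cell import manip, grab_frame, camera_info, order gives the robot as it stands. The module is installed in compiled form; this text tells all that it offers.
- The arm moves only by the tool carry_out, never from a script. Its argument "plan" is a list of rows, each an object of numbers: "dx", "dy", "dz": the shift along the tool's x, y, z in units of 0.15 m (1.0 is 0.15 m); "turn": the turn about the tool's z in units of 30 degrees (1.0 is 30 degrees). In form: [{"dx": .., "dy": .., "dz": .., "turn": ..}, ...]. A call has exactly 10 rows; each row is the pose to reach, as a shift and turn from the pose commanded when the call began, along the tool's axes at that moment; what a row does not reach only later rows make up. A row lasts 1/8 s, in which the tool goes at most 62.5 mm and 10.7 degrees, less where a joint would pass 70% of its speed; a pose out of reach is approached as far as the arm can. A call with a number of a shift or a turn outside -1 to 1 is refused whole. A call with a gripper value outside its range is refused whole. "claw" is the finger opening in mm, from 0 to 85.4, set as the call begins (left out, the last holds). The fingers move at their own pace and stop on an object; the grip force is fixed at half the most. Time passes only in rows, so rows that repeat a pose let the fingers close, or fill a call up. It gives the time, the measured TCP pose, the force, the opening and the grip force at its end, in the units of the state.
- manip.sense(): the state, without advancing time (a new reading comes with each control period).
- grab_frame(name): name is "scene" or "top" or "wrist"; returns the picture (384x512x3 uint8, red, green, blue); there is no depth.
- camera_info(name): a dict with "fx", "fy", "cx", "cy" (pixels), "dist" ([k1, k2, p1, p2, k3] as OpenCV has them; the pictures are not rectified), "pose" (4x4, takes a point from camera to world coordinates). Camera axes: x right, y up, looking along -z (the intrinsics and any distortion apply to the point x, -y, -z); pixel columns grow to the right and rows downward; lengths in m; the calibration is good to about 2 mm. A picture is of the moment at which its call begins: read the wrist's pose just before it. camera_info takes no time and is no camera call; for the wrist camera it gives the pose at the moment of the call.
- order.sign_off(): hands the job in; it is judged then, once.
The state is a dict: "clock": time; "q": joint angles; "dq": joint speeds; "joint_torque": joint torques, N m; "tcp_pos": TCP position; "tcp_rot": TCP orientation; "wrist_force": force on the tool from outside, world axes, zero at the start; "torque": the same for the moment, N m; "width": finger opening in m; "finger_force": force on a finger pad.
Only numpy, scipy, OpenCV 4.12 (cv2) and the standard library are available. Lean on these libraries where they do the work, as an engineer would, in place of code of your own. Each camera call takes 0.05 s, during which the arm holds its last target. There are 200 camera calls.

TASK

Calibrate the lab balance: stand the largest of the three steel weights upright in the middle of the raised pan and let go of it. Then take the key with the square head from the key stand, push it fully home in the balance's key switch, jiggling it past the sticky wafers, turn it a quarter turn clockwise (seen from above) against the spring, and finish still gripping the key and holding it turned, with the weight on the pan. Leave everything else where it stands.

Things in the scene. Friction and masses are not known exactly. Their poses are not given: they have to be found in the camera images.
- balance: White laboratory balance, 300 deep (x) x 200 wide (y) mm, fixed to the bench; front with the sloped display at -x. Origin: centre of its underside on the bench, z up. Rear housing top at 72 mm. The key switch stands on the front right corner (-x, -y) of the housing.
- pan_centre (a point): Centre of the top of the steel pan: a disc of 68 mm diameter, 4 mm thick, on a 22 mm stem, its top 99 mm above the bench (27 mm above the housing).
- keyhole (a point): Centre of the key switch's brass plug face, 82 mm above the bench, facing straight up; z up out of the lock, x along the slot; turns with the plug. Slot 12 (x) x 5.5 (y) mm, over 34 mm deep, flared to 17 x 10.5 mm over its top 2.5 mm. Flush steel bezel of 35 mm diameter, 10 mm above the housing. The key goes in either way round; home when its head's underside rests on the face.
- wafers (a point): Point in the slot 17 mm below the face. Three sprung, sticky brass wafers reach into the slot from its two ends alternately (along x), 10, 17 and 24 mm below the face. Pushed straight down the key may stick at them (it takes up to about 12 N); rocking it 1 to 2 mm along the slot while pressing helps it past. Turn the key only once it is home.
- cal_switch (a joint): Turn of the key switch's plug, rad: 0 at rest (slot along the balance's x axis), grows clockwise seen from above, stop at 1.70. The contact closes at 1.15. A spring turns it back to 0 when let go (0.015 N m at rest, 0.06 N m turned). The blade has up to 0.3 rad of play in the slot.
- cal_key: Balance key, about 35 g: black plastic head, a square-cornered plate 28 wide (x) x 9 thick (y) x 36 mm high (z), and a steel blade below it, 10 wide (x) x 3.5 thick (y) x 33 mm long, pointed over the last 8 mm. Origin: centre of the head's underside, where the blade begins; z up, away from the blade. Starts blade down in a slot of the key stand, head resting on it.
- key_stand: Grey block 130 (x) x 50 (y) x 42 mm high, fixed, with two key slots 33 mm either side of its centre along x; either key may be in either. Origin: centre of its underside; x along the block, also along both key heads' width.
- round_key: Another key, to be left in the stand: same blade, but a round head, a disc of 34 mm diameter, 9 mm thick. Origin as for the other key.
- weight_500: Largest weight, 500 g: polished steel cylinder of 38 mm diameter and 50 mm height with a neck of 18 and a knob of 26 mm diameter, 68 mm high overall. Origin: centre of its underside, z up.
- weight_200: Middle weight, 200 g, to be left: 28 mm diameter, 52 mm high. Origin: centre of its underside.
- weight_100: Smallest weight, 100 g, to be left: 22 mm diameter, 43 mm high. Origin: centre of its underside.
- weight_tray: Shallow wooden tray 220 (x) x 85 (y) mm, rim 12 mm high, floor 4 mm thick, fixed. The three weights stand on its floor in a row along its x axis, about 70 mm apart, in any order. Origin: centre of its underside.
- sample_bottle: Amber sample jar, 52 mm diameter, 105 mm high; bystander. Origin: centre of its underside.
- pipette_bulb: Orange rubber pipette bulb standing upright, 62 mm diameter, 88 mm high; bystander. Origin: centre of its underside.
- beaker: Glass beaker, 60 mm diameter, 80 mm high; bystander. Origin: centre of its underside.
Not all that is in view belongs to the job. Leave any blue or turquoise look-alike of the weight_500 alone. Leave any green look-alike of the cal_key alone.

How it is judged:
On the way, in this order (a step that is already met when the one before it is completed fails the run):
1. the largest weight stands upright in the middle of the pan and has been let go (horizontal distance between weight_500 and pan_centre below 0.012 m and z of weight_500 in the frame of balance between 0.096 and 0.103 m and angle between weight_500's own z axis and vertical below 0.05 rad and linear speed of weight_500 below 0.02 m/s and contact force between the fingers and weight_500 below 0.1 N and contact force between weight_500 and balance above 2.5 N), for 0.2 s.
2. the square-headed key is fully home in the key switch, not yet turned, with the weight still on the pan (all of step 1 and z of cal_key in the frame of keyhole between -0.004 and 0.0025 m and horizontal distance between cal_key and keyhole below 0.004 m and angle between cal_key's own z axis and vertical below 0.12 rad and value of joint cal_switch below 0.4 rad), for 0.05 s.
At the end, for the whole second after the job is handed in: Largest weight upright, still and let go, within 12 mm of the pan's centre; square-headed key home in the switch (head within 2.5 mm of the face, axis within 4 mm), plug turned clockwise at least 1.15 rad and still, the fingers still gripping the key, through the last second (all of step 1 and z of cal_key in the frame of keyhole between -0.004 and 0.0025 m and horizontal distance between cal_key and keyhole below 0.004 m and angle between cal_key's own z axis and vertical below 0.12 rad and value of joint cal_switch above 1.15 rad and velocity of joint cal_switch between -0.2 and 0.2 rad/s and contact force between the fingers and cal_key above 2 N); the arm keeps its last pose, push and grip.
It fails at once if another weight, the other key or another loose thing on the bench is moved by more than 30 mm (distance of any of round_key, weight_200, weight_100, sample_bottle, pipette_bulb, beaker from where it was at the start of the episode above 0.03 m).
It also fails if it takes over 69 s, if anything falls off the work surface, if the arm or the gripper's body presses on something with over 40 N, if the wrist force passes 120 N, or if a joint passes its speed limit or range.

## Working session

There is one attempt and no reset: what is moved stays moved. The work goes in short steps, Python scripts to look and compute and a tool call to move; the robot and the scene stay as the last step left them, time stands still between calls to the robot, and variables do not carry over. Pictures are saved under pics/ and viewed, at most 10 in all, crops included, and the job is handed in when it is done.

Besides the shell and the picture viewer there is one more tool, called after ">>>" as name(argument=value, ...) on one line, values as JSON. carry_out: Moves the arm, as the interface text tells. Shifts and turns lie within -1 to 1; 1 stands for 0.15 m of shift or 30 degrees of turn. Its arguments: {"type":"object","properties":{"plan":{"type":"array"},"claw":{"type":"number"}},"required":["plan"]}

```bash
mkdir -p pics
cat > h.py <<'E'
import numpy as np, cv2
from cell import manip, grab_frame, camera_info, order
def snap(n,fn):
    ci=camera_info(n); im=grab_frame(n); cv2.imwrite('pics/'+fn,im[:,:,::-1]); 
    np.save('pics/'+fn+'.npy',ci,allow_pickle=True); return im,ci
def K(ci): return np.array([[ci['fx'],0,ci['cx']],[0,ci['fy'],ci['cy']],[0,0,1.]]),np.array(ci['dist'],float)
def ray(ci,uv):
    k,d=K(ci); p=cv2.undistortPoints(np.array([[uv]],float),k,d)[0,0]
    T=np.array(ci['pose']); v=T[:3,:3]@np.array([p[0],-p[1],-1]); return T[:3,3],v/np.linalg.norm(v)
def onz(ci,uv,z):
    o,v=ray(ci,uv); return o+v*(z-o[2])/v[2]
def tri(obs):
    A=np.zeros((3,3));b=np.zeros(3)
    for ci,uv in obs:
        o,v=ray(ci,uv);M=np.eye(3)-np.outer(v,v);A+=M;b+=M@o
    x=np.linalg.solve(A,b); r=[np.linalg.norm((np.eye(3)-np.outer(ray(c,u)[1],ray(c,u)[1]))@(x-ray(c,u)[0])) for c,u in obs]
    return x,max(r)
def proj(ci,P):
    k,d=K(ci);T=np.linalg.inv(np.array(ci['pose']));P=np.atleast_2d(P);c=P@T[:3,:3].T+T[:3,3];c=c*[1,-1,-1]
    return cv2.projectPoints(c,np.zeros(3),np.zeros(3),k,d)[0][:,0]
def load(fn): return np.load('pics/'+fn+'.npy',allow_pickle=True).item()
E
python3 - <<'E'
from h import *
s=manip.sense();print({k:np.round(v,3) for k,v in s.items()},manip.pinch_z)
a,_=snap('scene','s0.png');b,_=snap('top','t0.png')
for n in ('s0','t0'):
    i=cv2.imread(f'pics/{n}.png');cv2.imwrite(f'pics/{n}b.png',cv2.resize(i,(800,600),interpolation=cv2.INTER_CUBIC))
snap('wrist','w0.png')
for n in('scene','top','wrist'):
    print(n,np.round(camera_info(n)['pose'],3).tolist(),camera_info(n)['fx'],camera_info(n)['dist'])
E
```

```text
{'clock': np.float64(0.0), 'q': array([ 1.064,  0.092,  1.232, -0.   ,  1.82 , -0.057]), 'dq': array([-0.   , -0.001, -0.   ,  0.002,  0.001,  0.   ]), 'joint_torque': array([-2.0000e-03, -4.5871e+01, -4.1804e+01, -0.0000e+00,  1.1000e-02,
        0.0000e+00]), 'tcp_pos': array([0.261, 0.54 , 0.23 ]), 'tcp_rot': array([-3.14 , -0.   ,  2.692]), 'wrist_force': array([ 1.065, -0.487,  0.155]), 'torque': array([-0.007,  0.012,  0.021]), 'finger_force': np.float64(0.0), 'width': np.float64(0.085)} 0.0187
scene [[-0.855, -0.307, 0.419, 0.932], [0.519, -0.479, 0.708, 0.622], [-0.017, 0.822, 0.569, 0.652], [0.0, 0.0, 0.0, 1.0]] 364.6809511213481 [-0.00140138  0.          0.          0.          0.        ]
top [[-0.01, 0.999, -0.034, 0.482], [-1.0, -0.01, 0.01, -0.074], [0.01, 0.034, 0.999, 1.22], [0.0, 0.0, 0.0, 1.0]] 446.27385000124775 [-0.04128184  0.          0.          0.          0.        ]
wrist [[0.434, -0.861, -0.263, 0.194], [0.901, 0.415, 0.129, 0.572], [-0.002, -0.293, 0.956, 0.372], [0.0, 0.0, 0.0, 1.0]] 307.3902557133479 [-0.00636347  0.          0.          0.          0.        ]
```

View pics/s0b.png

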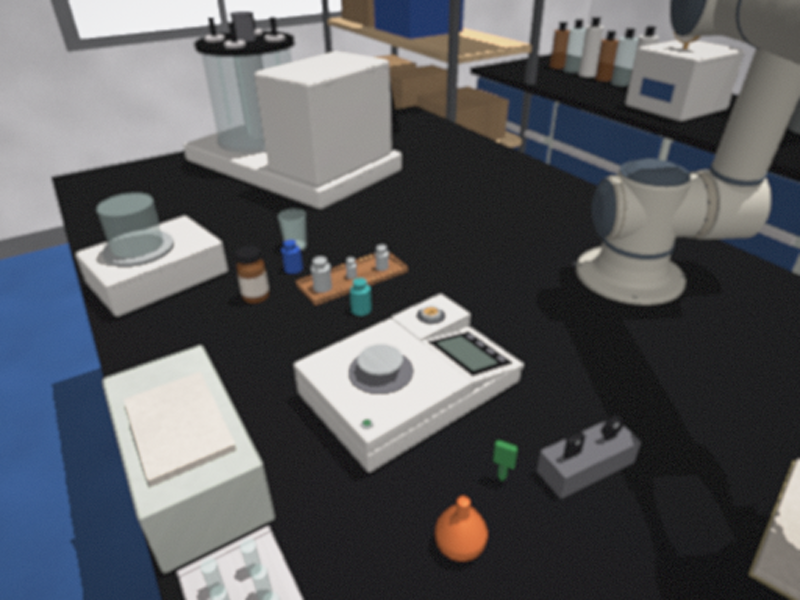

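View pics/t0b.png

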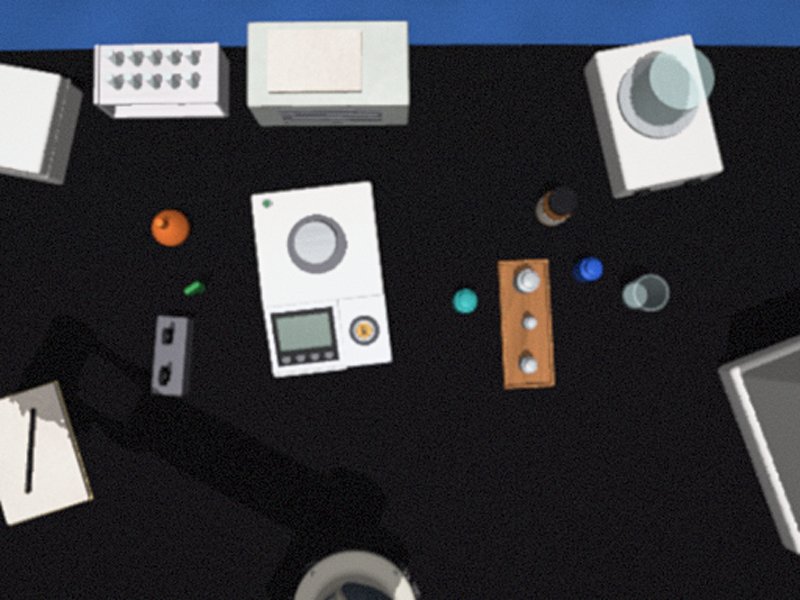

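Scene and top views (800x600 scale): the 500 g weight is at top (528,278) / scene (320,275), at the far +x end of the tray. The pan is at (316,243) / (379,362), the keyhole at (364,330) / (431,313), and the stand at (170,355) / (589,458).

Run:
```python
from h import *
t=load('t0.png');s=load('s0.png');f=.64
def T(a,b):
    x,r=tri([(t,np.array(a)*f),(s,np.array(b)*f)]);return np.round(x,4),round(r,4)
print('w500 knob',T((528,274),(320,262)),'w200',T((528,357),(382,249)),'w100',T((530,319),(351,262)))
print('keyhole',T((364,330),(431,313)),'pan',T((316,243),(379,357)))
print('key a',T((168,330),(612,428)),'key b',T((165,372),(574,443)))
print('key a alt',T((168,330),(574,443)),'key b alt',T((165,372),(612,428)))
for n,p,z in [('bott',(565,200),.1),('blue',(592,268),.06),('turq',(465,300),.06),('beaker',(652,293),.08),('bulb',(170,225),.06),('green',(194,288),.05),('pan',(316,243),.099),('kh',(364,330),.082)]:
    print(n,np.round(onz(t,np.array(p)*f,z),3))
# balance corners top z .072
for p in [(252,196),(371,182),(391,361),(273,376)]: print(np.round(onz(t,np.array(p)*f,.07),3))
i=cv2.imread('pics/w0.png');cv2.imwrite('pics/w0b.png',cv2.resize(i,(800,600),interpolation=cv2.INTER_CUBIC))
```

```text
w500 knob (array([ 0.573 , -0.2953,  0.0681]), np.float64(0.0063)) w200 (array([ 0.4336, -0.2945,  0.0544]), np.float64(0.008)) w100 (array([ 0.4999, -0.3035,  0.0397]), np.float64(0.005))
keyhole (array([ 0.4862, -0.0242,  0.0752]), np.float64(0.0026)) pan (array([0.6286, 0.0505, 0.0965]), np.float64(0.0011))
key a (array([0.4712, 0.3129, 0.0964]), np.float64(0.0299)) key b (array([0.4367, 0.2998, 0.0352]), np.float64(0.0213))
key a alt (array([0.4871, 0.3035, 0.0675]), np.float64(0.0061)) key b alt (array([0.4187, 0.3096, 0.0614]), np.float64(0.0046))
bott [ 0.696 -0.355  0.1  ]
blue [ 0.588 -0.408  0.06 ]
turq [ 0.537 -0.194  0.06 ]
beaker [ 0.544 -0.502  0.08 ]
bulb [0.667 0.299 0.06 ]
green [0.562 0.261 0.05 ]
pan [0.629 0.05  0.099]
kh [ 0.488 -0.026  0.082]
[0.713 0.159 0.07 ]
[ 0.734 -0.039  0.07 ]
[ 0.437 -0.069  0.07 ]
[0.414 0.125 0.07 ]
```

View pics/w0b.png

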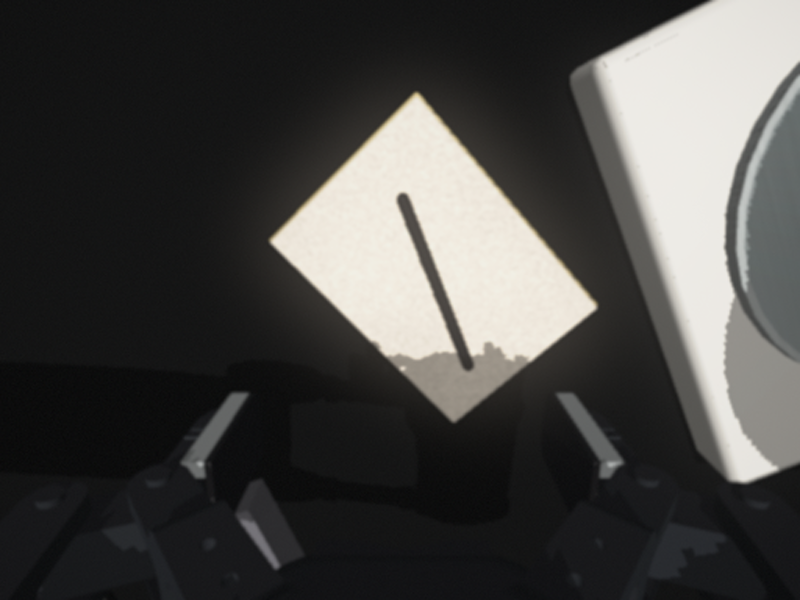

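Wrist view: only the notepad and instrument are in sight, since the camera looks past the fingers towards -tool x. The keys triangulate to about (0.487,0.304) and (0.419,0.310) with tops near z 0.065. I'll move over the stand with tool yaw π on the way.

>>> carry_out(plan=[{"dx": -0.15, "dy": -0.07, "dz": 0, "turn": -0.14}, {"dx": -0.31, "dy": -0.14, "dz": 0, "turn": -0.29}, {"dx": -0.47, "dy": -0.22, "dz": 0, "turn": -0.43}, {"dx": -0.62, "dy": -0.29, "dz": 0, "turn": -0.57}, {"dx": -0.78, "dy": -0.36, "dz": 0, "turn": -0.72}, {"dx": -0.93, "dy": -0.43, "dz": 0, "turn": -0.86}, {"dx": -0.93, "dy": -0.43, "dz": 0, "turn": -0.86}, {"dx": -0.93, "dy": -0.43, "dz": 0, "turn": -0.86}, {"dx": -0.93, "dy": -0.43, "dz": 0, "turn": -0.86}, {"dx": -0.93, "dy": -0.43, "dz": 0, "turn": -0.86}], claw=60)

```text
clock: 1.4
tcp_pos: [0.358, 0.4221, 0.2312]
tcp_rot: [-3.142, -0.0, -3.14]
wrist_force: [-0.0, -0.1, -0.2]
width: 0.0602
finger_force: 0.0
```

>>> carry_out(plan=[{"dx": -0.12, "dy": -0.16, "dz": 0, "turn": 0}, {"dx": -0.24, "dy": -0.32, "dz": 0, "turn": 0}, {"dx": -0.36, "dy": -0.47, "dz": 0, "turn": 0}, {"dx": -0.49, "dy": -0.63, "dz": 0, "turn": 0}, {"dx": -0.61, "dy": -0.78, "dz": 0, "turn": 0}, {"dx": -0.61, "dy": -0.78, "dz": 0, "turn": 0}, {"dx": -0.61, "dy": -0.78, "dz": 0, "turn": 0}, {"dx": -0.61, "dy": -0.78, "dz": 0, "turn": 0}, {"dx": -0.61, "dy": -0.78, "dz": 0, "turn": 0}, {"dx": -0.61, "dy": -0.78, "dz": 0, "turn": 0}])

```text
clock: 2.65
tcp_pos: [0.4497, 0.305, 0.2313]
tcp_rot: [3.142, -0.0, -3.14]
wrist_force: [-0.5, -0.8, 0.0]
width: 0.0599
finger_force: 0.0
```

Run:
```python
from h import *
s=manip.sense();print(s['clock'],s['tcp_pos'],s['tcp_rot'],s['q'])
snap('wrist','w1.png')
i=cv2.imread('pics/w1.png');cv2.imwrite('pics/w1b.png',cv2.resize(i,(800,600),interpolation=cv2.INTER_CUBIC))
```

```text
2.65 [0.44974168 0.305041   0.23129853] [ 3.14151157e+00 -5.71124265e-06 -3.14037610e+00] [ 5.33332660e-01 -6.14052821e-02  1.38465528e+00  7.50545588e-05
  1.81830644e+00 -1.03866183e+00]
```

View pics/w1b.png

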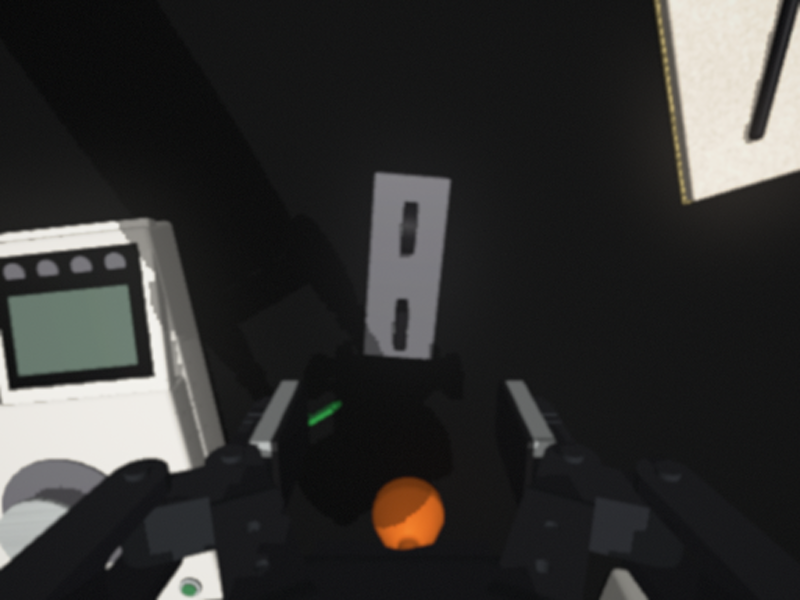

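Wrist view over the stand: keys at (409,228), nearer -x, and (401,323), nearer +x. I'll make one enhanced crop from the wrist and scene pictures to tell the heads apart.

Run:
```python
from h import *
w=cv2.imread('pics/w1.png')[110:232,225:300];s=cv2.imread('pics/s0.png')[255:325,335:415]
g=lambda i,k:cv2.resize(np.uint8(255*np.clip(i/130.,0,1)**.5),None,fx=k,fy=k,interpolation=cv2.INTER_CUBIC)
a=g(w,4.9);b=g(s,5);c=np.zeros((600,800,3),np.uint8);c[:a.shape[0],:a.shape[1]]=a;c[:b.shape[0],400:400+b.shape[1]]=b
cv2.imwrite('pics/c1.png',c);print(a.shape,b.shape)
```

```text
(598, 368, 3) (350, 400, 3)
```

View pics/c1.png

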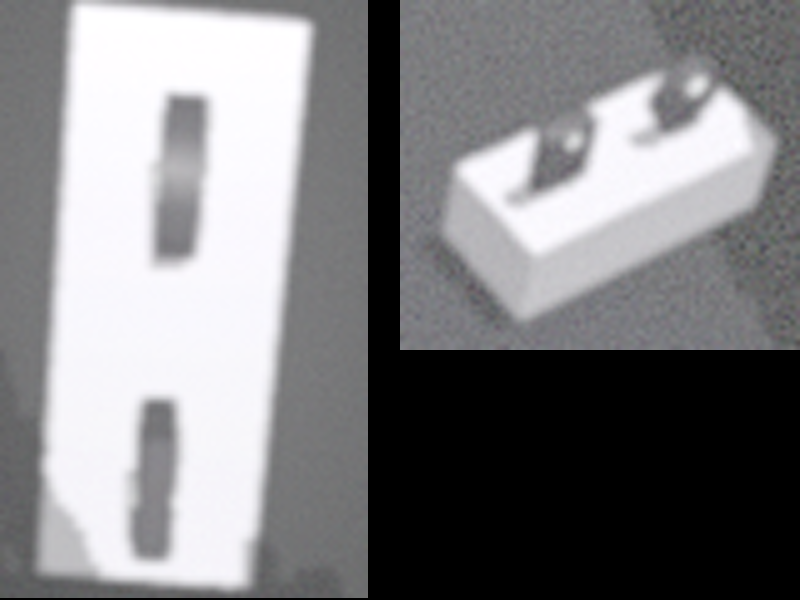

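The -x key has the curved, round head. The +x key has a flat top with corners, so it is the square one, with its top centre at about wrist pixel (257,212). Next I move towards the balance and take a second view.

>>> carry_out(plan=[{"dx": -0.05, "dy": -0.16, "dz": 0, "turn": 0}, {"dx": -0.11, "dy": -0.32, "dz": 0, "turn": 0}, {"dx": -0.16, "dy": -0.48, "dz": 0, "turn": 0}, {"dx": -0.22, "dy": -0.65, "dz": 0, "turn": 0}, {"dx": -0.27, "dy": -0.81, "dz": 0, "turn": 0}, {"dx": -0.33, "dy": -0.97, "dz": 0, "turn": 0}, {"dx": -0.33, "dy": -0.97, "dz": 0, "turn": 0}, {"dx": -0.33, "dy": -0.97, "dz": 0, "turn": 0}, {"dx": -0.33, "dy": -0.97, "dz": 0, "turn": 0}, {"dx": -0.33, "dy": -0.97, "dz": 0, "turn": 0}])

```text
clock: 3.95
tcp_pos: [0.4994, 0.1598, 0.2313]
tcp_rot: [3.141, 0.0, -3.14]
wrist_force: [0.4, -0.5, 0.2]
width: 0.06
finger_force: 0.0
```

Run:
```python
from h import *
s=manip.sense();print(s['clock'],s['tcp_pos'])
snap('wrist','w2.png')
i=cv2.imread('pics/w2.png');i=np.uint8(255*(i/255.)**.6);cv2.imwrite('pics/w2b.png',cv2.resize(i,(800,600),interpolation=cv2.INTER_CUBIC))
```

```text
3.95 [0.49937709 0.15981243 0.23131056]
```

View pics/w2b.png

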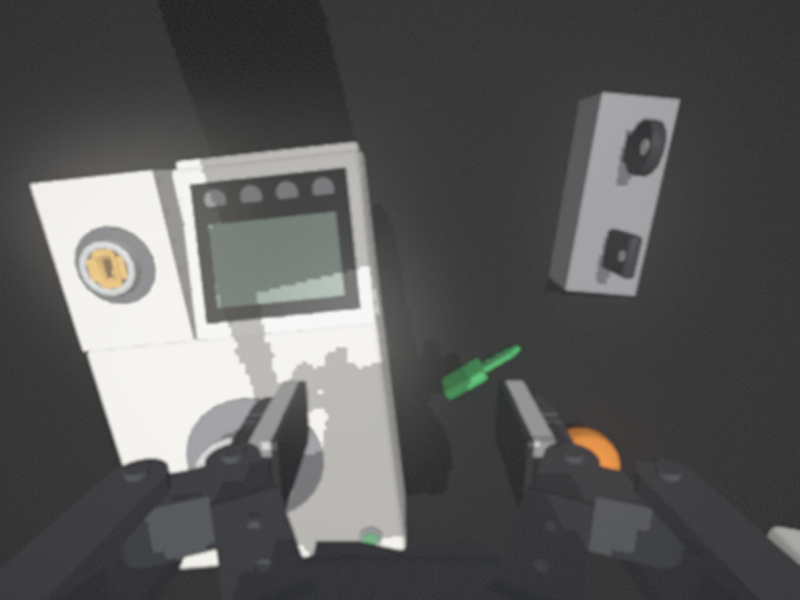

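>>> carry_out(plan=[{"dx": 0, "dy": -0.16, "dz": 0, "turn": 0}, {"dx": 0, "dy": -0.32, "dz": 0, "turn": 0}, {"dx": 0, "dy": -0.48, "dz": 0, "turn": 0}, {"dx": 0, "dy": -0.65, "dz": 0, "turn": 0}, {"dx": 0, "dy": -0.81, "dz": 0, "turn": 0}, {"dx": 0, "dy": -0.97, "dz": 0, "turn": 0}, {"dx": 0, "dy": -0.97, "dz": 0, "turn": 0}, {"dx": 0, "dy": -0.97, "dz": 0, "turn": 0}, {"dx": 0, "dy": -0.97, "dz": 0, "turn": 0}, {"dx": 0, "dy": -0.97, "dz": 0, "turn": 0}])

```text
clock: 5.25
tcp_pos: [0.4997, 0.0143, 0.2313]
tcp_rot: [3.141, -0.0, -3.14]
wrist_force: [-0.7, -0.9, 0.2]
width: 0.0602
finger_force: 0.0
```

Run:
```python
from h import *
s=manip.sense();print(s['clock'],s['tcp_pos'])
snap('wrist','w3.png')
i=cv2.imread('pics/w3.png');i=np.uint8(255*(i/255.)**.6);cv2.imwrite('pics/w3b.png',cv2.resize(i,(800,600),interpolation=cv2.INTER_CUBIC))
```

```text
5.25 [0.4996629  0.01434006 0.23127276]
```

View pics/w3b.png

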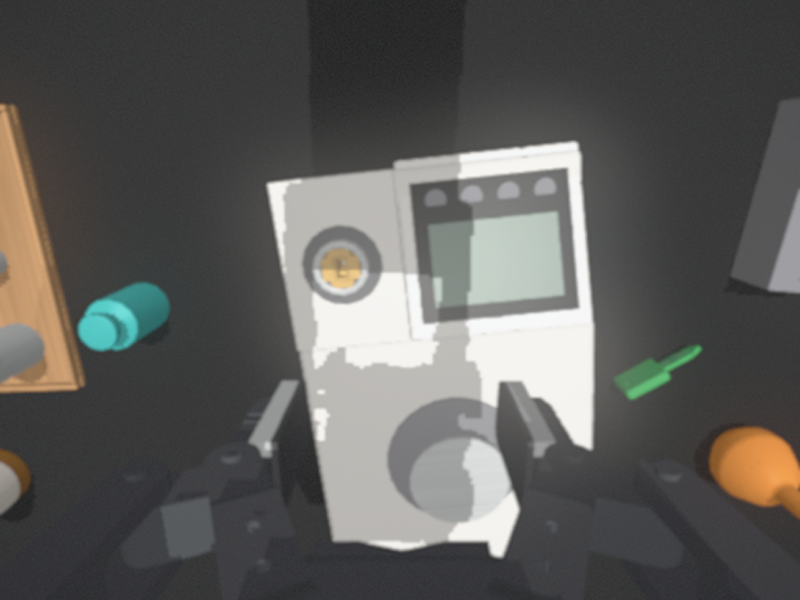

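These confirm the square head on the +x key. The keyhole is at w2 (108,266) and w3 (341,268), and the pan disc at w3 (462,479). Triangulating those now.

Run:
```python
from h import *
t=load('t0.png');s=load('s0.png');w=[load(f'w{i}.png') for i in range(4)];f=.64
A=lambda *a:np.array(a)*f
print('kh',tri([(w[2],A(108,266)),(w[3],A(341,268))]),tri([(w[2],A(108,266)),(w[3],A(341,268)),(t,A(364,330))]))
print([np.round(onz(c,A(*p),.082),4) for c,p in [(w[2],(108,266)),(w[3],(341,268)),(t,(364,330)),(s,(431,313))]])
print('pan',tri([(w[3],A(462,479)),(t,A(316,243))]),[np.round(onz(c,A(*p),.099),4) for c,p in [(w[3],(462,479)),(t,(316,243)),(s,(379,357))]])
print('key',[np.round(onz(w[1],(256.6,211.6),.078),4)])
print('front/axis edges w3 z.072:')
a,b=onz(w[3],A(83+0,0+348),.072),0
for p in [(268,183),(395,168),(303,350),(590,322),(332,540)]: print(p,np.round(onz(w[3],A(*p),.072),4))
# pan fit: bright disc in top image
g=cv2.imread('pics/t0.png').astype(int); sub=g[130:180,175:230].mean(2).astype(int); print(sub[::3,::3])
```

```text
kh (array([ 0.48827454, -0.02431425,  0.0799631 ]), np.float64(0.0006471956657145988)) (array([ 0.48853108, -0.02519267,  0.07830102]), np.float64(0.0009959341160211204))
[array([ 0.4872, -0.023 ,  0.082 ]), array([ 0.4885, -0.0241,  0.082 ]), array([ 0.4883, -0.0259,  0.082 ]), array([ 0.4893, -0.0151,  0.082 ])]
pan (array([0.6292506 , 0.05198076, 0.09856723]), np.float64(0.0022660849328832414)) [array([0.629 , 0.0542, 0.099 ]), array([0.6293, 0.0497, 0.099 ]), array([0.6291, 0.0537, 0.099 ])]
key [array([0.481 , 0.3037, 0.078 ])]
front/axis edges w3 z.072:
(268, 183) [ 0.438  -0.0679  0.072 ]
(395, 168) [0.4291 0.0093 0.072 ]
(303, 350) [ 0.5471 -0.053   0.072 ]
(590, 322) [0.5268 0.1383 0.072 ]
(332, 540) [ 0.7045 -0.0399  0.072 ]
[[236 241 241 241 241 241 241 242 242 240 242 242 241 241 240 240 242 240
  240]
 [240 240 240 239 241 241 240 241 242 241 242 242 241 241 242 241 242 239
  242]
 [241 241 243 241 239 241 242 243 239 227 232 244 242 240 243 241 241 240
  240]
 [241 241 241 242 242 243 218 133 126 128 125 134 174 244 241 242 242 242
  242]
 [241 241 240 242 243 161 124 1
[... 322 characters left out ...]
 212 207 210 209 210 210 184 135 130 243 243
  242]
 [242 241 243 145 137 216 215 210 213 215 214 214 218 183 132 127 243 242
  243]
 [242 241 243 170 133 215 214 214 214 215 217 216 218 136 136 140 245 243
  243]
 [242 243 241 229 126 152 222 221 220 219 218 216 188 138 132 194 244 242
  243]
 [243 243 242 245 136 132 151 208 221 220 221 182 134 134 135 242 242 242
  241]
 [241 244 241 244 237 136 133 127 138 145 137 134 136 137 232 244 243 242
  244]
 [242 242 243 242 243 239 150 131 134 134 135 133 149 230 243 243 243 243
  244]
 [242 243 242 242 241 243 244 241 215 211 217 235 244 242 243 242 244 243
  243]
 [243 242 242 244 244 242 242 243 243 243 243 243 242 243 243 242 244 243
  243]]
```

>>> carry_out(plan=[{"dx": -0.03, "dy": -0.16, "dz": 0, "turn": 0}, {"dx": -0.07, "dy": -0.32, "dz": 0, "turn": 0}, {"dx": -0.1, "dy": -0.48, "dz": 0, "turn": 0}, {"dx": -0.13, "dy": -0.65, "dz": 0, "turn": 0}, {"dx": -0.16, "dy": -0.81, "dz": 0, "turn": 0}, {"dx": -0.2, "dy": -0.97, "dz": 0, "turn": 0}, {"dx": -0.2, "dy": -0.97, "dz": 0, "turn": 0}, {"dx": -0.2, "dy": -0.97, "dz": 0, "turn": 0}, {"dx": -0.2, "dy": -0.97, "dz": 0, "turn": 0}, {"dx": -0.2, "dy": -0.97, "dz": 0, "turn": 0}])

```text
clock: 6.55
tcp_pos: [0.5297, -0.1311, 0.2315]
tcp_rot: [-3.142, 0.0, -3.14]
wrist_force: [0.2, 0.4, 0.3]
width: 0.0597
finger_force: 0.0
```

Run:
```python
from h import *
s=manip.sense();print(s['clock'],s['tcp_pos'])
snap('wrist','w4.png')
```

```text
6.55 [ 0.52972455 -0.13112929  0.23149176]
```

>>> carry_out(plan=[{"dx": -0.03, "dy": -0.16, "dz": 0, "turn": 0}, {"dx": -0.07, "dy": -0.32, "dz": 0, "turn": 0}, {"dx": -0.1, "dy": -0.48, "dz": 0, "turn": 0}, {"dx": -0.13, "dy": -0.65, "dz": 0, "turn": 0}, {"dx": -0.16, "dy": -0.81, "dz": 0, "turn": 0}, {"dx": -0.2, "dy": -0.97, "dz": 0, "turn": 0}, {"dx": -0.2, "dy": -0.97, "dz": 0, "turn": 0}, {"dx": -0.2, "dy": -0.97, "dz": 0, "turn": 0}, {"dx": -0.2, "dy": -0.97, "dz": 0, "turn": 0}, {"dx": -0.2, "dy": -0.97, "dz": 0, "turn": 0}])

```text
clock: 7.85
tcp_pos: [0.5599, -0.2767, 0.2316]
tcp_rot: [-3.141, 0.0, -3.14]
wrist_force: [0.0, -0.8, -0.5]
width: 0.0602
finger_force: 0.0
```

Run:
```python
from h import *
s=manip.sense();print(s['clock'],s['tcp_pos'])
snap('wrist','w5.png')
c=np.hstack([cv2.resize(cv2.imread(f'pics/w{i}.png'),(400,300)) for i in (4,5)])
a=cv2.imread('pics/w5.png');a=cv2.resize(a,(800,600),interpolation=cv2.INTER_CUBIC);cv2.imwrite('pics/w5b.png',np.uint8(255*(a/255.)**.6))
```

```text
7.85 [ 0.55987386 -0.27671771  0.23164429]
```

View pics/w5b.png

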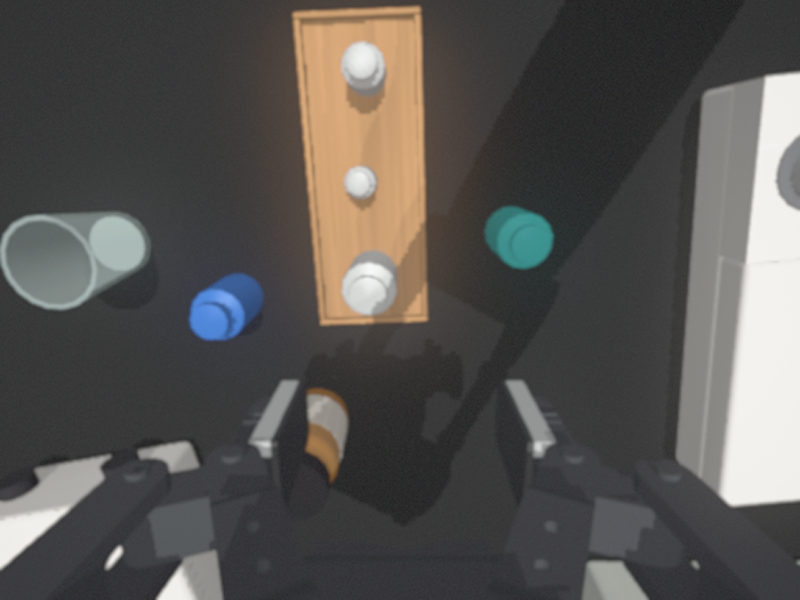

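The 500 g weight's knob is at w5 (370,292), in the tray end nearest +x. The blue and turquoise look-alikes stand about 11 cm off on either side.

Run:
```python
from h import *
t=load('t0.png');w5=load('w5.png');w4=load('w4.png');f=.64
A=lambda *a:np.array(a)*f
print(tri([(w5,A(370,292)),(t,A(528,274))]),onz(w5,A(370,292),.072),onz(t,A(528,274),.072))
p=onz(w5,A(370,292),.072);print('w4 pred',proj(w4,p)/f)
# body silhouette in w5: widest row centre
g=cv2.imread('pics/w4.png').astype(int)
u,v=proj(w4,p)[0].astype(int)
print(u,v);
hsv=cv2.cvtColor(cv2.imread('pics/w4.png'),cv2.COLOR_BGR2HSV)
x0=max(u-20,0);m=((hsv[...,1]<60)&(hsv[...,2]>90)).astype(int)
for r in range(v-16,v+16,2): print(r,''.join('.#'[k] for k in m[r,x0:u+40]))
hsv=cv2.cvtColor(cv2.imread('pics/w5.png'),cv2.COLOR_BGR2HSV);m=((hsv[...,1]<60)&(hsv[...,2]>90))
for r in range(158,206,2): print(r,''.join('.#'[int(k)] for k in m[r,210:265]))
for z,r,dz in [(.072,.013,0),(.054,.019,0)]:
    a=np.linspace(0,2*np.pi,40);q=proj(w5,np.c_[p[0]+r*np.cos(a),p[1]+r*np.sin(a),0*a+z]);print(q.min(0),q.max(0))
```

```text
(array([ 0.580194  , -0.30350134,  0.02902776]), np.float64(0.0028651956916934816)) [ 0.56687704 -0.29820091  0.072     ] [ 0.57823437 -0.29756384  0.072     ]
w4 pred [[153.28632007 335.18033422]]
98 214
198 ...............###################################..........
200 ............##################################..............
202 ............##############################..................
204 ...........################################.................
206 ..........##################################................
208 .........####################################...............
210 ........########################.############...............
212 ........#########################.###########...............
214 .......##########################.###########...............
216 ........#########################.###########...............
218 ........####################################................
220 .........###################################................
222 ..........###############################...................
224 ............###########################.......
[... 996 characters left out ...]
..###################################...........
188 ..........#################################............
190 ..........#################################............
192 ...........###############################.............
194 ............#############################..............
196 ..............#########################................
198 .................####################..................
200 .....................###########.......................
202 .......................................................
204 .......................................................
[223.9998421  174.40391548] [249.58343392 199.09442559]
[220.13606284 165.07053443] [255.58068265 199.42228172]
```

```bash
cat >> h.py <<'E'
from scipy.optimize import minimize
def model(ci,rings,shape=(384,512)):
    m=np.zeros(shape,np.uint8);a=np.linspace(0,2*np.pi,48)
    for (x,y,z0,z1,r) in rings:
        P=np.vstack([np.c_[x+r*np.cos(a),y+r*np.sin(a),0*a+z] for z in(z0,z1)])
        h=cv2.convexHull((proj(ci,P)*16).astype(np.int32));cv2.fillConvexPoly(m,h,1,shift=4)
    return m>0
E
python3 - <<'E'
from h import *
f=lambda p,zb:[(p[0],p[1],zb,zb+.05,.019),(p[0],p[1],zb+.05,zb+.06,.009),(p[0],p[1],zb+.06,zb+.068,.013)]
data=[]
for n,(x0,x1,y0,y1) in {'w5':(205,265,145,210),'w4':(70,122,190,235)}.items():
    h=cv2.cvtColor(cv2.imread(f'pics/{n}.png'),cv2.COLOR_BGR2HSV);m=(h[...,1]<60)&(h[...,2]>70)
    data.append((load(n+'.png'),m,(slice(y0,y1),slice(x0,x1))))
def cost(p,idx=(0,1)): return sum((model(data[i][0],f(p,p[2]))[data[i][2]]!=data[i][1][data[i][2]]).sum() for i in idx)
for idx in [(0,),(1,),(0,1)]:
    r=minimize(lambda p:cost([p[0],p[1],.004],idx),[.568,-.298],method='Nelder-Mead',options=dict(initial_simplex=[[.56,-.30],[.575,-.30],[.568,-.29]]));print(idx,r.x,r.fun)
r=minimize(lambda p:cost(p),[.568,-.298,.004],method='Nelder-Mead',options=dict(initial_simplex=[[.56,-.30,.0],[.575,-.30,.01],[.568,-.29,.0],[.568,-.298,.015]]));print('with z',r.x,r.fun)
E
```

```text
(0,) [ 0.57005487 -0.30102608] 125.0
(1,) [ 0.56857017 -0.29900239] 33.0
(0, 1) [ 0.56895808 -0.29980457] 188.0
with z [ 5.70058081e-01 -3.01202466e-01 -3.78305229e-04] 144.0
```

>>> carry_out(plan=[{"dx": -0.06, "dy": -0.15, "dz": 0.1, "turn": 0}, {"dx": -0.06, "dy": -0.15, "dz": 0.25, "turn": 0}, {"dx": -0.06, "dy": -0.15, "dz": 0.4, "turn": 0}, {"dx": -0.06, "dy": -0.15, "dz": 0.55, "turn": 0}, {"dx": -0.06, "dy": -0.15, "dz": 0.7, "turn": 0}, {"dx": -0.06, "dy": -0.15, "dz": 0.8, "turn": 0}, {"dx": -0.06, "dy": -0.15, "dz": 0.9, "turn": 0}, {"dx": -0.06, "dy": -0.15, "dz": 0.9, "turn": 0}, {"dx": -0.06, "dy": -0.15, "dz": 0.9, "turn": 0}, {"dx": -0.06, "dy": -0.15, "dz": 0.9, "turn": 0}], claw=70)

```text
clock: 9.15
tcp_pos: [0.5693, -0.3, 0.0975]
tcp_rot: [-3.141, 0.002, -3.141]
wrist_force: [0.4, 0.8, -0.4]
width: 0.0703
finger_force: 0.0
```

>>> carry_out(plan=[{"dx": 0, "dy": 0, "dz": 0.07, "turn": 0}, {"dx": 0, "dy": 0, "dz": 0.14, "turn": 0}, {"dx": 0, "dy": 0, "dz": 0.22, "turn": 0}, {"dx": 0, "dy": 0, "dz": 0.3, "turn": 0}, {"dx": 0, "dy": 0, "dz": 0.37, "turn": 0}, {"dx": 0, "dy": 0, "dz": 0.44, "turn": 0}, {"dx": 0, "dy": 0, "dz": 0.51, "turn": 0}, {"dx": 0, "dy": 0, "dz": 0.51, "turn": 0}, {"dx": 0, "dy": 0, "dz": 0.51, "turn": 0}, {"dx": 0, "dy": 0, "dz": 0.51, "turn": 0}])

```text
clock: 10.4
tcp_pos: [0.5692, -0.3, 0.0206]
tcp_rot: [-3.141, 0.001, -3.141]
wrist_force: [0.2, -0.0, -0.4]
width: 0.0696
finger_force: 0.0
```

>>> carry_out(plan=[{"dx": 0, "dy": 0, "dz": 0, "turn": 0}, {"dx": 0, "dy": 0, "dz": 0, "turn": 0}, {"dx": 0, "dy": 0, "dz": 0, "turn": 0}, {"dx": 0, "dy": 0, "dz": 0, "turn": 0}, {"dx": 0, "dy": 0, "dz": 0, "turn": 0}, {"dx": 0, "dy": 0, "dz": 0, "turn": 0}, {"dx": 0, "dy": 0, "dz": 0, "turn": 0}, {"dx": 0, "dy": 0, "dz": 0, "turn": 0}, {"dx": 0, "dy": 0, "dz": -0.02, "turn": 0}, {"dx": 0, "dy": 0, "dz": -0.04, "turn": 0}], claw=25)

```text
clock: 11.65
tcp_pos: [0.5677, -0.2994, 0.0239]
tcp_rot: [3.14, -0.003, -3.141]
wrist_force: [-0.9, -0.6, -5.0]
width: 0.0363
finger_force: 60.4
```

>>> carry_out(plan=[{"dx": 0, "dy": 0, "dz": -0.1, "turn": 0}, {"dx": 0, "dy": 0, "dz": -0.2, "turn": 0}, {"dx": 0, "dy": 0, "dz": -0.35, "turn": 0}, {"dx": 0, "dy": 0, "dz": -0.5, "turn": 0}, {"dx": 0, "dy": 0, "dz": -0.65, "turn": 0}, {"dx": 0, "dy": 0, "dz": -0.8, "turn": 0}, {"dx": 0, "dy": 0, "dz": -0.9, "turn": 0}, {"dx": 0, "dy": 0, "dz": -1, "turn": 0}, {"dx": 0, "dy": 0, "dz": -1, "turn": 0}, {"dx": 0, "dy": 0, "dz": -1, "turn": 0}])

```text
clock: 12.9
tcp_pos: [0.5686, -0.2997, 0.1748]
tcp_rot: [3.141, -0.001, -3.141]
wrist_force: [-0.3, 0.4, -4.8]
width: 0.0365
finger_force: 60.7
```

Run:
```python
from h import *
s=manip.sense();print(s['clock'],s['tcp_pos'],s['tcp_rot'],s['width'],s['wrist_force'])
w,cw=snap('wrist','w6.png');c,cs=snap('scene','s6.png')
a=cv2.resize(cv2.imread('pics/w6.png')[184:384,130:380],(500,400),interpolation=cv2.INTER_CUBIC)
tc=s['tcp_pos'];u=proj(cs,tc)[0].astype(int);print(u,proj(cw,tc))
b=cv2.imread('pics/s6.png')[max(u[1]-75,0):u[1]+75,max(u[0]-50,0):u[0]+50];b=cv2.resize(b,None,fx=3,fy=3,interpolation=cv2.INTER_CUBIC)[:600,:300]
o=np.zeros((600,800,3),np.uint8);o[:400,:500]=a;o[:b.shape[0],500:500+b.shape[1]]=b;cv2.imwrite('pics/c6.png',np.uint8(255*(o/255.)**.6))
```

```text
12.9 [ 0.56857342 -0.29968089  0.17477707] [ 3.14086634e+00 -1.23192805e-03 -3.14109617e+00] 0.036514498013218474 [-0.30175021  0.40056471 -4.77519909]
[200 135] [[258.58550228 254.75493201]]
```

View pics/c6.png

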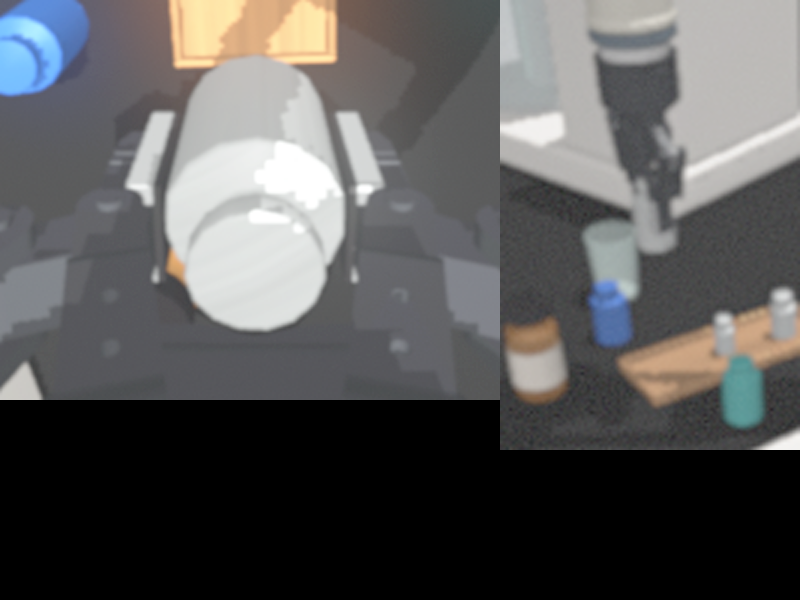

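The weight is held upright between the pads, with its knob at w6 pixel (258.5,315). I'll check the offset of its axis from the TCP.

Run:
```python
from h import *
w=load('w6.png');p=onz(w,(258.5,315),.2262);print(p,manip.sense()['tcp_pos'])
f=lambda p,zb,x=0:[(p[0],p[1],zb,zb+.05,.019),(p[0],p[1],zb+.06,zb+.068,.013)]
a=np.linspace(0,6.28,60);zb=.1582
for q in (p,):
  for z,r in((zb+.068,.013),(zb+.05,.019),(zb,.019)):
    e=proj(w,np.c_[q[0]+r*np.cos(a),q[1]+r*np.sin(a),0*a+z]);print((e.min(0)-[130,184])*2,(e.max(0)-[130,184])*2)
```

```text
[ 0.56515974 -0.29997471  0.2262    ] [ 0.568417   -0.29957134  0.17430547]
[182.63354786 197.06191686] [331.36345857 322.50497071]
[162.84716258 118.34295627] [350.30601931 281.84365718]
[188.10825579  38.45868636] [323.60313424 163.14892459]
```

Run:
```python
from h import *
from scipy.optimize import least_squares
w=load('w6.png');a=np.linspace(0,2*np.pi,90)
def ext(q,z,r):
    e=(proj(w,np.c_[q[0]+r*np.cos(a),q[1]+r*np.sin(a),0*a+z])-[130,184])*2;return e.min(0),e.max(0)
def res(v):
    x,y,zb=v[:3];k=ext((x,y),zb+.068,.013);b=ext((x,y),zb+.05,.019);c=ext((x,y),zb,.019)
    return [k[0][0]-187,k[1][0]-327,k[1][1]-330,b[0][0]-165,b[1][0]-346,c[0][1]-55]
r=least_squares(res,[.567,-.3,.155],x_scale=.01,diff_step=1e-3);print(r.x,r.fun)
```

```text
[ 0.57132825 -0.30004069  0.15356707] [-0.81337757 -0.27697661  0.57941143  1.86389142 -0.60942784 -0.85136302]
```

>>> carry_out(plan=[{"dx": -0.01, "dy": 0.08, "dz": 0, "turn": 0}, {"dx": -0.03, "dy": 0.2, "dz": 0, "turn": 0}, {"dx": -0.05, "dy": 0.33, "dz": 0, "turn": 0}, {"dx": -0.07, "dy": 0.46, "dz": 0, "turn": 0}, {"dx": -0.09, "dy": 0.59, "dz": 0, "turn": 0}, {"dx": -0.1, "dy": 0.72, "dz": 0, "turn": 0}, {"dx": -0.11, "dy": 0.85, "dz": 0, "turn": 0}, {"dx": -0.12, "dy": 0.95, "dz": 0, "turn": 0}, {"dx": -0.13, "dy": 1, "dz": 0, "turn": 0}, {"dx": -0.13, "dy": 1, "dz": 0, "turn": 0}])

```text
clock: 14.25
tcp_pos: [0.5884, -0.1495, 0.1758]
tcp_rot: [-3.141, 0.0, -3.141]
wrist_force: [1.0, -0.1, -4.9]
width: 0.0363
finger_force: 60.8
```

>>> carry_out(plan=[{"dx": -0.01, "dy": 0.08, "dz": 0, "turn": 0}, {"dx": -0.03, "dy": 0.2, "dz": 0, "turn": 0}, {"dx": -0.05, "dy": 0.33, "dz": 0, "turn": 0}, {"dx": -0.07, "dy": 0.46, "dz": 0, "turn": 0}, {"dx": -0.09, "dy": 0.59, "dz": 0, "turn": 0}, {"dx": -0.1, "dy": 0.72, "dz": 0, "turn": 0}, {"dx": -0.11, "dy": 0.85, "dz": 0, "turn": 0}, {"dx": -0.12, "dy": 0.95, "dz": 0, "turn": 0}, {"dx": -0.13, "dy": 1, "dz": 0, "turn": 0}, {"dx": -0.13, "dy": 1, "dz": 0, "turn": 0}])

```text
clock: 15.5
tcp_pos: [0.6078, 0.0005, 0.1758]
tcp_rot: [-3.141, -0.0, -3.141]
wrist_force: [0.1, -0.8, -5.9]
width: 0.0366
finger_force: 60.9
```

>>> carry_out(plan=[{"dx": -0.04, "dy": 0.1, "dz": 0, "turn": 0}, {"dx": -0.08, "dy": 0.2, "dz": 0, "turn": 0}, {"dx": -0.12, "dy": 0.3, "dz": 0, "turn": 0}, {"dx": -0.124, "dy": 0.341, "dz": 0.06, "turn": 0}, {"dx": -0.124, "dy": 0.341, "dz": 0.12, "turn": 0}, {"dx": -0.124, "dy": 0.341, "dz": 0.18, "turn": 0}, {"dx": -0.124, "dy": 0.341, "dz": 0.24, "turn": 0}, {"dx": -0.124, "dy": 0.341, "dz": 0.29, "turn": 0}, {"dx": -0.124, "dy": 0.341, "dz": 0.33, "turn": 0}, {"dx": -0.124, "dy": 0.341, "dz": 0.33, "turn": 0}])

```text
clock: 16.75
tcp_pos: [0.626, 0.0513, 0.1256]
tcp_rot: [-3.142, -0.001, -3.141]
wrist_force: [-0.3, 0.1, -5.1]
width: 0.0362
finger_force: 60.9
```

Run:
```python
from h import *
s=manip.sense();print(s['clock'],s['tcp_pos'],s['wrist_force'])
w,cw=snap('wrist','w7.png')
o=cv2.resize(cv2.imread('pics/w7.png')[144:384,100:420],(800,600),interpolation=cv2.INTER_CUBIC);cv2.imwrite('pics/c7.png',np.uint8(255*(o/255.)**.8))
```

```text
16.75 [0.62595167 0.05127254 0.12558571] [-0.29014436  0.05490461 -5.10660673]
```

View pics/c7.png

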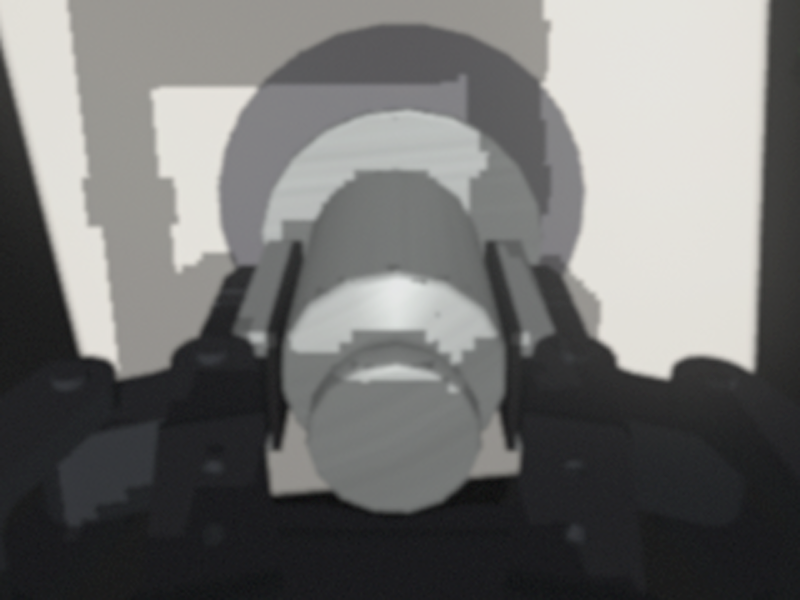

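The pan disc (crop edges: left 262, right 543, top 110) is well centred under the weight. I'll fit its centre numerically.

Run:
```python
from h import *
from scipy.optimize import least_squares
w=load('w7.png');a=np.linspace(0,2*np.pi,180)
def ext(q,z,r):
    e=(proj(w,np.c_[q[0]+r*np.cos(a),q[1]+r*np.sin(a),0*a+z])-[100,144])*2.5;return e.min(0),e.max(0)
def rp(v):
    k=ext(v,.099,.034);return [k[0][0]-262,k[1][0]-543,k[0][1]-110]
r=least_squares(rp,[.63,.05],x_scale=.01,diff_step=1e-3);print('pan',r.x,r.fun)
def rw(v):
    x,y,zb=v;k=ext((x,y),zb+.068,.013);b=ext((x,y),zb+.05,.019);c=ext((x,y),zb,.019)
    return [k[0][0]-310,k[1][0]-480,k[1][1]-513,b[0][0]-281,b[1][0]-506,c[0][1]-168]
r=least_squares(rw,[.629,.051,.105],x_scale=.01,diff_step=1e-3);print('wt',r.x,r.fun)
```

```text
pan [0.63172411 0.0528162 ] [-1.1071224   1.10697289  0.1175099 ]
wt [0.6291142  0.0507484  0.10378768] [-2.9548774   1.71451087 -0.36595295  2.19330487 -0.76708268  0.53782736]
```

>>> carry_out(plan=[{"dx": -0.013, "dy": 0.01, "dz": 0, "turn": 0}, {"dx": -0.013, "dy": 0.01, "dz": 0.005, "turn": 0}, {"dx": -0.013, "dy": 0.01, "dz": 0.01, "turn": 0}, {"dx": -0.013, "dy": 0.01, "dz": 0.014, "turn": 0}, {"dx": -0.013, "dy": 0.01, "dz": 0.018, "turn": 0}, {"dx": -0.013, "dy": 0.01, "dz": 0.022, "turn": 0}, {"dx": -0.013, "dy": 0.01, "dz": 0.026, "turn": 0}, {"dx": -0.013, "dy": 0.01, "dz": 0.029, "turn": 0}, {"dx": -0.013, "dy": 0.01, "dz": 0.032, "turn": 0}, {"dx": -0.013, "dy": 0.01, "dz": 0.032, "turn": 0}])

```text
clock: 18.05
tcp_pos: [0.6282, 0.0529, 0.1215]
tcp_rot: [3.142, -0.0, -3.141]
wrist_force: [-0.8, 0.8, -5.7]
width: 0.0365
finger_force: 60.9
```

>>> carry_out(plan=[{"dx": 0, "dy": 0, "dz": 0.003, "turn": 0}, {"dx": 0, "dy": 0, "dz": 0.006, "turn": 0}, {"dx": 0, "dy": 0, "dz": 0.009, "turn": 0}, {"dx": 0, "dy": 0, "dz": 0.011, "turn": 0}, {"dx": 0, "dy": 0, "dz": 0.013, "turn": 0}, {"dx": 0, "dy": 0, "dz": 0.015, "turn": 0}, {"dx": 0, "dy": 0, "dz": 0.017, "turn": 0}, {"dx": 0, "dy": 0, "dz": 0.019, "turn": 0}, {"dx": 0, "dy": 0, "dz": 0.02, "turn": 0}, {"dx": 0, "dy": 0, "dz": 0.02, "turn": 0}])

```text
clock: 19.3
tcp_pos: [0.6282, 0.0529, 0.1184]
tcp_rot: [-3.142, -0.0, -3.141]
wrist_force: [-0.4, -1.5, -4.9]
width: 0.0366
finger_force: 60.9
```

>>> carry_out(plan=[{"dx": 0, "dy": 0, "dz": 0.003, "turn": 0}, {"dx": 0, "dy": 0, "dz": 0.006, "turn": 0}, {"dx": 0, "dy": 0, "dz": 0.008, "turn": 0}, {"dx": 0, "dy": 0, "dz": 0.01, "turn": 0}, {"dx": 0, "dy": 0, "dz": 0.012, "turn": 0}, {"dx": 0, "dy": 0, "dz": 0.014, "turn": 0}, {"dx": 0, "dy": 0, "dz": 0.016, "turn": 0}, {"dx": 0, "dy": 0, "dz": 0.018, "turn": 0}, {"dx": 0, "dy": 0, "dz": 0.018, "turn": 0}, {"dx": 0, "dy": 0, "dz": 0.018, "turn": 0}])

```text
clock: 20.55
tcp_pos: [0.6282, 0.0529, 0.1158]
tcp_rot: [3.142, 0.0, -3.141]
wrist_force: [0.5, -0.1, -4.9]
width: 0.0365
finger_force: 60.9
```

>>> carry_out(plan=[{"dx": 0, "dy": 0, "dz": 0.003, "turn": 0}, {"dx": 0, "dy": 0, "dz": 0.006, "turn": 0}, {"dx": 0, "dy": 0, "dz": 0.008, "turn": 0}, {"dx": 0, "dy": 0, "dz": 0.01, "turn": 0}, {"dx": 0, "dy": 0, "dz": 0.012, "turn": 0}, {"dx": 0, "dy": 0, "dz": 0.014, "turn": 0}, {"dx": 0, "dy": 0, "dz": 0.014, "turn": 0}, {"dx": 0, "dy": 0, "dz": 0.014, "turn": 0}, {"dx": 0, "dy": 0, "dz": 0.014, "turn": 0}, {"dx": 0, "dy": 0, "dz": 0.014, "turn": 0}])

```text
clock: 21.8
tcp_pos: [0.6283, 0.0529, 0.1154]
tcp_rot: [3.142, 0.002, -3.141]
wrist_force: [-5.4, -0.2, 7.0]
width: 0.0365
finger_force: 61.9
```

>>> carry_out(plan=[{"dx": 0, "dy": 0, "dz": -0.005, "turn": 0}, {"dx": 0, "dy": 0, "dz": -0.009, "turn": 0}, {"dx": 0, "dy": 0, "dz": -0.009, "turn": 0}, {"dx": 0, "dy": 0, "dz": -0.009, "turn": 0}, {"dx": 0, "dy": 0, "dz": -0.009, "turn": 0}, {"dx": 0, "dy": 0, "dz": -0.009, "turn": 0}, {"dx": 0, "dy": 0, "dz": -0.009, "turn": 0}, {"dx": 0, "dy": 0, "dz": -0.009, "turn": 0}, {"dx": 0, "dy": 0, "dz": -0.009, "turn": 0}, {"dx": 0, "dy": 0, "dz": -0.009, "turn": 0}], claw=70)

```text
clock: 23.05
tcp_pos: [0.6282, 0.0529, 0.115]
tcp_rot: [3.142, -0.0, -3.141]
wrist_force: [0.7, 0.1, -0.5]
width: 0.0699
finger_force: 0.0
```

>>> carry_out(plan=[{"dx": 0, "dy": 0, "dz": -0.08, "turn": 0}, {"dx": 0, "dy": 0, "dz": -0.18, "turn": 0}, {"dx": 0, "dy": 0, "dz": -0.3, "turn": 0}, {"dx": 0, "dy": 0, "dz": -0.45, "turn": 0}, {"dx": 0, "dy": 0, "dz": -0.6, "turn": 0}, {"dx": 0, "dy": 0.1, "dz": -0.75, "turn": 0}, {"dx": 0.1, "dy": 0.2, "dz": -0.8, "turn": 0}, {"dx": 0.2, "dy": 0.35, "dz": -0.8, "turn": 0}, {"dx": 0.3, "dy": 0.5, "dz": -0.8, "turn": 0}, {"dx": 0.4, "dy": 0.65, "dz": -0.8, "turn": 0}])

```text
clock: 24.3
tcp_pos: [0.5666, 0.1514, 0.2351]
tcp_rot: [3.142, -0.0, -3.141]
wrist_force: [-0.4, 0.4, -0.4]
width: 0.0699
finger_force: 0.0
```

Run:
```python
from h import *
s=manip.sense();print(s['clock'],s['tcp_pos'],s['wrist_force'])
w,cw=snap('wrist','w8.png');c,cs=snap('scene','s8.png');snap('top','t8.png')
o=np.zeros((600,800,3),np.uint8)
o[:,:]=0
o[:300,:400]=cv2.resize(cv2.imread('pics/w8.png'),(400,300));a=cv2.imread('pics/s8.png')[175:300,180:340];o[:300,400:784]=cv2.resize(a,(384,300),interpolation=cv2.INTER_CUBIC)
a=cv2.imread('pics/t8.png')[105:255,150:260];o[300:,:]=0;o[300:,:440]=cv2.resize(a,(440,600),interpolation=cv2.INTER_CUBIC)[:300]
cv2.imwrite('pics/c8.png',np.uint8(255*(o/255.)**.7))
```

```text
24.3 [0.56661262 0.15143118 0.23511171] [-0.36821015  0.40275995 -0.41596617]
```

View pics/c8.png

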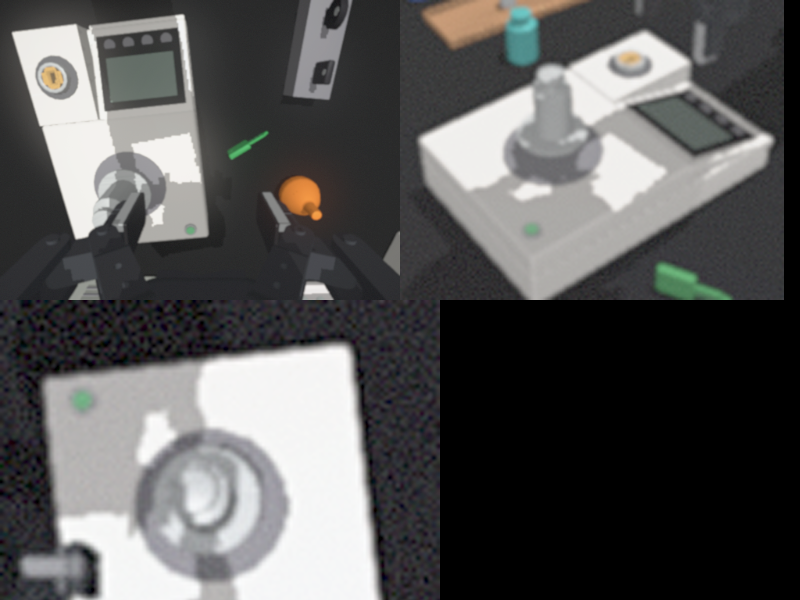

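The weight stands upright, centred on the pan. That picture used up the viewing budget (11 viewed against the limit of 10), so from here I measure from the images numerically only. Next is the key.

>>> carry_out(plan=[{"dx": 0.06, "dy": 0.1, "dz": 0, "turn": 0}, {"dx": 0.12, "dy": 0.22, "dz": 0, "turn": 0.05}, {"dx": 0.2, "dy": 0.37, "dz": 0.05, "turn": 0.1}, {"dx": 0.29, "dy": 0.53, "dz": 0.13, "turn": 0.17}, {"dx": 0.39, "dy": 0.7, "dz": 0.22, "turn": 0.17}, {"dx": 0.49, "dy": 0.87, "dz": 0.32, "turn": 0.17}, {"dx": 0.54, "dy": 0.97, "dz": 0.42, "turn": 0.17}, {"dx": 0.56, "dy": 1, "dz": 0.47, "turn": 0.17}, {"dx": 0.56, "dy": 1, "dz": 0.47, "turn": 0.17}, {"dx": 0.56, "dy": 1, "dz": 0.47, "turn": 0.17}], claw=45)

```text
clock: 25.7
tcp_pos: [0.4848, 0.2997, 0.1652]
tcp_rot: [3.141, 0.001, 3.052]
wrist_force: [-0.2, -0.3, -0.3]
width: 0.0448
finger_force: 0.0
```

Run:
```python
from h import *
s=manip.sense();print(s['clock'],s['tcp_pos'],s['tcp_rot'])
im,w=snap('wrist','w9.png')
p=proj(w,[.483,.304,.078])[0].astype(int);print(p)
g=im.mean(2).astype(int);v,u=p[1],p[0]
c=np.clip(g//8,0,35);D='0123456789abcdefghijklmnopqrstuvwxyz'
for r in range(v-56,v+44,2): print(r,''.join(D[k] for k in c[r,u-45:u+46]))
```

```text
25.7 [0.48476086 0.29971786 0.1652051 ] [3.14133258e+00 9.81320958e-04 3.05202725e+00]
[263 199]
143 33333334444446aeghhhhhhhhhhhhhhhhhhhhhhhhhhhhhhhhhhhhhhhhhhhhhhhhhhhhhhgea64444444444444443
145 33344444444446aeghhhhhhhhhhhhhhhhhhhhhhhhhhhhhhhhhhhhhhhhhhhhhhhhhhhhhhgea64444444444444444
147 33334344444446aeghhhhhhhhhhhhhhhhhhhhhhhhhhhhhhhhhhhhhhhhhhhhhhhhhhhhhhgd954444444444444444
149 333343334444459dghhhhhhhhhhhhhhhhhhhhhhhhhhhhhhhhhhhhhhhhhhhhhhhhhhhhhhgd954444444444444444
151 333343434444459dghhhhhhhhhhhhhhhhhhhhhhhhhhhhhhhhhhhhhhhhhhhhhhhhhhhhhggd854444444444444444
153 333333444444459dghhgghhhhhhhhhhhhhhhhhghhhhhhhhhhhhhhhhhhhhhhhhhhhhhhhhgd854444444444444444
155 333334444444459dgghgghhgghhhhhhhhhhhhhhhhhhhhhhhhhhhhhhhhhhhhhhhghhhhghgd854444444444444343
157 333334434444459dgghgghghhhghghghhhhhhhghhhhhhhghhhhhhhhhhhhhhhhhhhghhhggd854444444444444444
159 333333334444448cfggggggggggggggggggggggghggghggggggghgghgggggghgghggggggd854444444444444444
161 333333344444448cfggggggggggggggggggggggghggggggggghgghggghghggghggggggggd844444444444444443
163 333333344444448cfgggggggggggggggggggggg
[... 3096 characters left out ...]
3232233333333333333333333333
229 3332222222222222222222222222222222333333333333333333333333322222232233333333333333333333333
231 3322222222222222222222222222222222233333333333333333333332222222222223333333222222333333333
233 3222222222222222222222222222222222222222333333333332223222222222222222333332222222222223333
235 2222222222222222222222222222222222222222222222222222222222222222222222222222222222222222233
237 2222222222222222222222222222222222222222222222222222222222222222222222222222222222222222222
239 2222222222222222222222222222222222222222222222222222222222222222222222222222222222222222223
241 2222222222222222222222222222222222222222222222222222222222222222222222222222222222222223479
```

Run:
```python
from h import *
w=load('w9.png');s=manip.sense()
a=onz(w,(261.5,182),.078);b=onz(w,(261.5,212.7),.078);print(a,b,np.linalg.norm(a-b),'z by size .028:',)
c=onz(w,(256.3,197),.078);d=onz(w,(266.8,197),.078);print('thick',np.linalg.norm(c-d))
e=onz(w,(261.7,173),.042);print('front base?',e)
k=(a+b)/2
# second-view height check: same centre triangulated with w1 (256.6,211.6)
print('tri',tri([(load('w1.png'),(256.6,211.6)),(w,proj(w,k)[0])]))
st=[onz(w,p,.042) for p in[(218+14.8,143),(218+72.7,143),(218+17,201),(218+70.8,201)]]
print('stand widths',np.linalg.norm(st[0]-st[1]),np.linalg.norm(st[2]-st[3]),'axis',(st[2]+st[3]-st[0]-st[1])/2,np.degrees(np.arctan2(*((st[2]+st[3]-st[0]-st[1])[[1,0]]))))
R=np.deg2rad;yaw=s['tcp_rot'][2];x=np.array([np.cos(yaw),np.sin(yaw)]);y=np.array([np.sin(yaw),-np.cos(yaw)])
d=k[:2]-s['tcp_pos'][:2];print(k,s['tcp_pos'],'dx',d@x/.15,'dy',d@y/.15,np.degrees(yaw))
```

```text
[0.46877774 0.30378099 0.078     ] [0.49374487 0.30165351 0.078     ] 0.025057603919350087 z by size .028:
thick 0.008187755576347305
front base? [0.46977787 0.30436101 0.042     ]
tri (array([0.48095257, 0.30323401, 0.07858485]), np.float64(0.0005234895709241517))
stand widths 0.049578788799262405 0.04873830054007559 axis [ 5.19673896e-02 -4.28013205e-03 -2.77555756e-17] -4.708361104533827
[0.4812613  0.30271725 0.078     ] [0.48482728 0.29976248 0.1653682 ] dx 0.02544184467962491 dy 0.017490149899918442 174.86162135798068
```

>>> carry_out(plan=[{"dx": 0.024, "dy": 0.02, "dz": 0.08, "turn": 0}, {"dx": 0.024, "dy": 0.02, "dz": 0.18, "turn": 0}, {"dx": 0.024, "dy": 0.02, "dz": 0.3, "turn": 0}, {"dx": 0.024, "dy": 0.02, "dz": 0.42, "turn": 0}, {"dx": 0.024, "dy": 0.02, "dz": 0.53, "turn": 0}, {"dx": 0.024, "dy": 0.02, "dz": 0.63, "turn": 0}, {"dx": 0.024, "dy": 0.02, "dz": 0.71, "turn": 0}, {"dx": 0.024, "dy": 0.02, "dz": 0.77, "turn": 0}, {"dx": 0.024, "dy": 0.02, "dz": 0.79, "turn": 0}, {"dx": 0.024, "dy": 0.02, "dz": 0.79, "turn": 0}])

```text
clock: 27.0
tcp_pos: [0.4808, 0.3037, 0.0462]
tcp_rot: [3.141, 0.0, 3.053]
wrist_force: [-1.3, 0.1, -0.0]
width: 0.0449
finger_force: 0.0
```

>>> carry_out(plan=[{"dx": 0, "dy": 0, "dz": 0, "turn": 0}, {"dx": 0, "dy": 0, "dz": 0, "turn": 0}, {"dx": 0, "dy": 0, "dz": 0, "turn": 0}, {"dx": 0, "dy": 0, "dz": 0, "turn": 0}, {"dx": 0, "dy": 0, "dz": 0, "turn": 0}, {"dx": 0, "dy": 0, "dz": 0, "turn": 0}, {"dx": 0, "dy": 0, "dz": 0, "turn": 0}, {"dx": 0, "dy": 0, "dz": 0, "turn": 0}, {"dx": 0, "dy": 0, "dz": 0, "turn": 0}, {"dx": 0, "dy": 0, "dz": 0, "turn": 0}], claw=0)

```text
clock: 28.25
tcp_pos: [0.4811, 0.3038, 0.0467]
tcp_rot: [3.141, 0.001, 3.053]
wrist_force: [-0.7, -0.5, 5.2]
width: 0.008
finger_force: 59.3
```

>>> carry_out(plan=[{"dx": 0, "dy": 0, "dz": -0.04, "turn": 0}, {"dx": 0, "dy": 0, "dz": -0.1, "turn": 0}, {"dx": 0, "dy": 0, "dz": -0.18, "turn": 0}, {"dx": 0, "dy": 0, "dz": -0.28, "turn": 0}, {"dx": 0, "dy": 0, "dz": -0.4, "turn": 0}, {"dx": 0, "dy": 0, "dz": -0.52, "turn": 0}, {"dx": 0, "dy": 0, "dz": -0.64, "turn": 0}, {"dx": 0, "dy": 0, "dz": -0.76, "turn": 0}, {"dx": 0, "dy": 0, "dz": -0.85, "turn": 0}, {"dx": 0, "dy": 0, "dz": -0.87, "turn": 0}])

```text
clock: 29.5
tcp_pos: [0.4811, 0.3038, 0.178]
tcp_rot: [3.141, 0.002, 3.053]
wrist_force: [-0.9, 0.0, -0.4]
width: 0.0083
finger_force: 58.7
```

>>> carry_out(plan=[{"dx": -0.01, "dy": -0.08, "dz": 0, "turn": 0}, {"dx": -0.02, "dy": -0.2, "dz": 0, "turn": 0}, {"dx": -0.04, "dy": -0.34, "dz": 0, "turn": 0}, {"dx": -0.06, "dy": -0.5, "dz": 0, "turn": 0}, {"dx": -0.08, "dy": -0.66, "dz": 0, "turn": 0}, {"dx": -0.09, "dy": -0.8, "dz": 0, "turn": 0}, {"dx": -0.1, "dy": -0.9, "dz": 0, "turn": 0}, {"dx": -0.114, "dy": -0.98, "dz": 0, "turn": 0}, {"dx": -0.114, "dy": -0.98, "dz": 0, "turn": 0}, {"dx": -0.114, "dy": -0.98, "dz": 0, "turn": 0}])

```text
clock: 30.75
tcp_pos: [0.4848, 0.156, 0.1765]
tcp_rot: [3.141, -0.0, 3.053]
wrist_force: [-0.2, 0.2, -0.2]
width: 0.0082
finger_force: 58.7
```

Run:
```python
from h import *
s=manip.sense();print(s['clock'],s['tcp_pos'],s['tcp_rot'],s['width'],s['finger_force'])
im,w=snap('wrist','w10.png')
p=proj(w,s['tcp_pos']-[0,0,.02])[0].astype(int);print(p)
g=im.mean(2).astype(int);v,u=p[1],p[0]
c=np.clip(g//8,0,35);D='0123456789abcdefghijklmnopqrstuvwxyz'
for r in range(v-45,v+75,2): print(r,''.join(D[k] for k in c[r,u-40:u+41]))
print(u-40)
```

```text
30.75 [0.4847895  0.15600944 0.17649599] [ 3.14126812e+00 -9.01307291e-05  3.05332851e+00] 0.008180203027610834 58.70034456253052
[258 238]
193 7787888entuuuuuutrmjjhdba75444444433333333333343333333333333333333333333333233232
195 7778888ahotuuuuutsojjifdb96444434333333333333333333333333333333333333333332233332
197 77787888biqtuuuuutpkkkgdca7544443343333333333333333333333333333333333333233222323
199 777787879gptuuuuutrmjigecb9644444333333333333333333333333333333333333333333332232
201 777778889fotuuuuuusojjkhdca754444444433333333333333333333333333333333333333333233
203 777777778entuuuuuutqmkliecb854444443333333333333333333333333333333333333333332232
205 877777778ahqtuuuuutsnjkjgdc964444343333333333333333333333333333333333333332333223
207 9777777778fotuuuuuutpjhiheca85444443333333333333333333333333333333333333333333222
209 a877777778cksuuuuuutrlhiigdc96443433333333333333333333333333333333333333333333322
211 c877777777ahptuuuuuusojklieca7544334333333333333333333333333333333333333233333332
213 ea777777778entuuuuuutqlkmjfdb9644433333333333333333333333333333333333333333333333
215 fb87777777
[... 3503 characters left out ...]
22222222
297 333333223232223222222222233332222222222222222222223333222222222222222222222222222
299 222222222222222222222222233332222222222222222222223333222222222222222222222222222
301 222222222222222222222222233332222222222222222222223332222222222222222322222222222
303 222222223222222222222222223332222222222222222222223333222222222222222222222222222
305 222222222222222222222222223332222222222222222222223333222222222222222222222222222
307 222222222222222222222222223332222222222222222222223333222222222222222222222222222
309 222222222222222222222222223332222222222222222222223332222222222222222222222222222
311 333333333333333222222222223332222222222222222222223332222322222222222222222222222
218
```

Run:
```python
from h import *
w=load('w10.png');s=manip.sense();t=s['tcp_pos'];yaw=s['tcp_rot'][2]
X=np.array([np.cos(yaw),np.sin(yaw)]);Y=np.array([np.sin(yaw),-np.cos(yaw)])
for n,uv,dz in [('tip',(257,224.5),-.0372),('tip2',(257,224.5),-.034),('lit end',(257,230.3),-.029),('headbot',(254.5,262),-.0042),('headtop',(255.5,280),.0318)]:
    p=onz(w,uv,t[2]+dz);d=(p-t)[:2];print(n,np.round([d@X,d@Y],4))
print('nominal tip px',proj(w,t-[0,0,.0372]),'head bot front',proj(w,np.r_[t[:2]+.014*X,t[2]-.0042]),'top front',proj(w,np.r_[t[:2]+.014*X,t[2]+.0318]),'stub', proj(w,np.r_[t[:2]+.005*X,t[2]-.0042]))
# keyhole in this picture: brass
h=cv2.cvtColor(cv2.imread('pics/w10.png'),cv2.COLOR_BGR2HSV)
for n in('w2','w3','w8','w10'):
    h=cv2.cvtColor(cv2.imread(f'pics/{n}.png'),cv2.COLOR_BGR2HSV);c=load(n+'.png');q=proj(c,[.488,-.0243,.082])[0]
    m=((h[...,0]>10)&(h[...,0]<30)&(h[...,1]>80)).astype(np.uint8);v,u=np.nonzero(m);k=np.hypot(u-q[0],v-q[1])<22
    if k.sum()<20: print(n,q,'none');continue
    (cx,cy),r=cv2.minEnclosingCircle(np.c_[u,v][k].astype(np.float32));e=cv2.fitEllipse(cv2.convexHull(np.c_[u,v][k].astype(np.float32)))
    print(n,k.sum(),q,e[0],onz(c,e[0],.082))
    globals().setdefault('obs',[]).append((c,e[0]))
print(tri(obs))
```

```text
tip [ 0.0015 -0.001 ]
tip2 [ 0.0028 -0.001 ]
lit end [ 0.0011 -0.001 ]
headbot [-0.0066 -0.0023]
headtop [ 0.005  -0.0015]
nominal tip px [[258.53232257 226.70530175]] head bot front [[258.84954697 226.05439732]] top front [[259.3288211  260.35529737]] stub [[258.82072928 242.09749725]]
w2 514 [ 67.88444508 171.07049825] (68.01627349853516, 171.4891815185547) [ 0.48841342 -0.02424523  0.082     ]
w3 508 [217.98842885 171.01632834] (217.64410400390625, 171.3521270751953) [ 0.48833134 -0.02464447  0.082     ]
w8 605 [66.54576892 98.461567  ] (66.53250885009766, 99.11248016357422) [ 0.4885694  -0.02441345  0.082     ]
w10 669 [ 41.28775155 221.44862146] (41.73999786376953, 221.88316345214844) [ 0.48840976 -0.02403777  0.082     ]
(array([ 0.48857989, -0.02474896,  0.08122501]), np.float64(0.00012619601911812695))
```

Run:
```python
from h import *
from scipy.optimize import least_squares
w=load('w10.png');s=manip.sense();t=s['tcp_pos'];yaw=s['tcp_rot'][2]
X=np.array([np.cos(yaw),np.sin(yaw)])
P=lambda a,z:proj(w,np.r_[t[:2]+a*X,t[2]+z])[0][1]
def m(v):
    a,zu,th=v  # th: tilt about tool y
    f=lambda dx,dz:P(a+dx*np.cos(th)+dz*np.sin(th),zu+dz*np.cos(th)-dx*np.sin(th))
    return np.array([min(f(0,-.033),f(.005,-.025)),f(.014,0),f(.014,.036),f(-.014,.036)])
for v in ([0,-.0042,0],[-.003,-.0042,0],[0,-.008,0],[-.003,-.008,0],[0,-.0042,.1],[0,-.0042,-.1]): print(v,m(v).round(1))
obs=np.array([224.5,230.5,262.])
r=least_squares(lambda v:(m([v[0],v[1],0])[:3]-obs),[0,-.005],x_scale=.01,diff_step=1e-3);print(r.x,r.fun,m([*r.x,0]))
g=grab_frame('wrist').astype(int)[255:292:1,240:275].mean(2)
for i in range(0,37): print(255+i,g[i,8:27:2].astype(int))
```

```text
[0, -0.0042, 0] [224.1 226.1 260.4 319. ]
[-0.003, -0.0042, 0] [228.7 231.5 267.  324.9]
[0, -0.008, 0] [221.7 223.3 255.9 313.2]
[-0.003, -0.008, 0] [226.3 228.6 262.4 318.9]
[0, -0.0042, 0.1] [227.7 225.1 250.6 313.6]
[0, -0.0042, -0.1] [220.6 227.2 270.  323.4]
[-0.00371306 -0.00951865] [ 1.93743071 -1.78111082  0.09002324] [226.43743071 228.71888918 262.09002324 318.01002706]
255 [27 26 26 28 26 26 23 23 21 22]
256 [27 27 27 25 26 25 23 22 22 22]
257 [26 27 26 27 26 26 23 24 21 20]
258 [25 26 26 26 26 26 22 23 21 21]
259 [27 25 27 26 25 25 21 22 21 20]
260 [25 27 28 28 27 26 23 22 20 20]
261 [26 28 29 31 31 30 23 23 22 22]
262 [27 31 33 32 33 31 25 22 22 21]
263 [29 33 34 35 34 32 25 24 23 21]
264 [30 31 35 34 35 34 27 25 23 20]
265 [30 31 33 35 34 33 29 24 23 21]
266 [31 30 33 35 35 35 30 24 23 23]
267 [29 31 34 35 35 35 30 24 24 23]
268 [29 31 32 34 35 35 30 23 23 22]
269 [30 32 34 36 35 34 31 24 24 23]
270 [29 33 35 35 35 35 30 23 22 22]
271 [29 33 33 35 35 36 30 23 23 22]
272 [30 32 33 34 35 34 29 23 22 20]
273 [29 34 34 35 35 34 30 22 21 22]
274 [29 32 33 34 35 34 30 24 23 21]
275 [29 32 35 35 34 35 34 25 22 21]
276 [30 32 33 33 36 34 33 27 25 21]
277 [30 31 33 34 35 33 33 32 28 23]
278 [30 31 33 34 34 34 33 33 31 24]
279 [30 31 32 33 34 33 35 33 30 25]
280 [30 31 32 34 33 34 34 31 29 24]
281 [28 30 32 32 31 30 31 29 27 22]
282 [28 29 31 28 25 24 23 24 22 20]
283 [26 24 25 23 23 20 22 22 21 20]
284 [25 20 23 23 21 23 22 21 20 21]
285 [21 21 22 21 23 21 21 21 20 20]
286 [21 20 22 21 21 22 22 21 19 19]
287 [21 21 21 21 21 22 22 22 20 20]
288 [21 21 21 21 22 22 21 20 20 19]
289 [22 20 22 20 22 21 22 21 19 19]
290 [20 20 19 21 22 20 22 20 21 19]
291 [21 19 21 22 22 21 21 21 21 20]
```

>>> carry_out(plan=[{"dx": -0.01, "dy": -0.08, "dz": 0, "turn": -0.05}, {"dx": -0.02, "dy": -0.2, "dz": 0, "turn": -0.1}, {"dx": -0.04, "dy": -0.34, "dz": 0, "turn": -0.16}, {"dx": -0.06, "dy": -0.5, "dz": 0, "turn": -0.22}, {"dx": -0.08, "dy": -0.66, "dz": 0, "turn": -0.28}, {"dx": -0.09, "dy": -0.8, "dz": 0, "turn": -0.33}, {"dx": -0.1, "dy": -0.92, "dz": 0, "turn": -0.37}, {"dx": -0.11, "dy": -1, "dz": 0, "turn": -0.372}, {"dx": -0.11, "dy": -1, "dz": 0, "turn": -0.372}, {"dx": -0.11, "dy": -1, "dz": 0, "turn": -0.372}])

```text
clock: 32.1
tcp_pos: [0.488, 0.0054, 0.1765]
tcp_rot: [3.141, -0.0, -3.035]
wrist_force: [-0.7, 0.1, -0.4]
width: 0.0081
finger_force: 58.6
```

>>> carry_out(plan=[{"dx": 0.007, "dy": -0.06, "dz": 0, "turn": 0}, {"dx": 0.014, "dy": -0.12, "dz": 0, "turn": 0}, {"dx": 0.021, "dy": -0.192, "dz": 0, "turn": 0}, {"dx": 0.021, "dy": -0.192, "dz": 0.06, "turn": 0}, {"dx": 0.021, "dy": -0.192, "dz": 0.12, "turn": 0}, {"dx": 0.021, "dy": -0.192, "dz": 0.18, "turn": 0}, {"dx": 0.021, "dy": -0.192, "dz": 0.24, "turn": 0}, {"dx": 0.021, "dy": -0.192, "dz": 0.27, "turn": 0}, {"dx": 0.021, "dy": -0.192, "dz": 0.27, "turn": 0}, {"dx": 0.021, "dy": -0.192, "dz": 0.27, "turn": 0}])

```text
clock: 33.35
tcp_pos: [0.4881, -0.0241, 0.1364]
tcp_rot: [-3.141, 0.001, -3.035]
wrist_force: [-0.5, 0.8, 0.2]
width: 0.0083
finger_force: 58.6
```

Run:
```python
from h import *
s=manip.sense();t=s['tcp_pos'];print(s['clock'],t,s['tcp_rot'],s['width'],s['finger_force'])
im,w=snap('wrist','w11.png')
K0=np.array([.4885,-.0244,.082]);q=proj(w,K0)[0];print('kh px',q,'tip px',proj(w,t-[0,0,.0372]))
h=cv2.cvtColor(im[:,:,::-1].copy(),cv2.COLOR_BGR2HSV)
m=((h[...,0]>10)&(h[...,0]<30)&(h[...,1]>80));v,u=np.nonzero(m);k=np.hypot(u-q[0],v-q[1])<40
print(k.sum(),u[k].min(),u[k].max(),v[k].min(),v[k].max())
a=np.linspace(0,6.28,60);e=proj(w,np.c_[K0[0]+.0175*np.cos(a),K0[1]+.0175*np.sin(a),0*a+.082]);print('bezel',e.min(0),e.max(0))
u0,v0=q.astype(int);g=im.mean(2).astype(int);D='0123456789abcdefghijklmnopqrstuvwxyz'
for r in range(v0-34,v0+40,2): print(r,''.join(D[x] for x in g[r,u0-44:u0+45]//8),)
print(u0-44)
```

```text
33.35 [ 0.4880739  -0.02413939  0.13644186] [-3.14142948e+00  6.51388836e-04 -3.03521819e+00] 0.008255251143203255 58.58152091503143
kh px [257.91381161 217.80129748] tip px [[258.45602371 226.99579199]]
909 240 274 200 232
bezel [232.26707531 193.21618765] [283.56409373 241.2394571 ]
183 ttttttttttttttttttttttttspkhfdcccccccccccccccccccccccccccccdfimprqonnnmkjjjjjjjjjjjiiiiii
185 ttttttttttttttttttttsrolhecccccccccccccccccccccccccccccccccccccdfilpsttssssssssssqonnnnnn
187 ttttttttttttttttttspkfdccccccccccccccccccccccccccccccccccccccccccccehlqtttttttttttttttttt
189 ttttttttttttttttsqlfccccccccccccccccccccccccccccccccccccccccccccccccceiostttttttttttttttt
191 tttttttttttttttsohdcccccccccccccccccccddddddddddddddcccccccccccccccccccekqttttttutttttttt
193 tttttttttttttspjfccccccccccccccccddddeffggggffefffffeddddccccccccccccccceiosttttttttttttt
195 ttttttttttttrlfcccccccccccccccddefgijmoqqrrrrrssssrpmjhfeeddccccccccccccccfjosttttttttttt
197 tttttttttttrlfccccccccccccccdegilnpqrrrqqqqqqqqqrrrrrrqpnkhfedcccccccccccccdhostttttttttt
199 ttttttttttsogccccccccccccccfimopqqqqpponmmmmmmllmmnoppqqqq
[... 1967 characters left out ...]
44557acdddddddfilmnprrrrrrrrrsstttttts
243 tttssrokiiiiiiiiiiiiihfedddddddca75444444444444444444457acdddddddefhiiijjjijjjjjlpsttttts
245 rrrokjiiiiiiiiiiiiiiigfddddddddca64444444444444444444456acddddddddfgiiiiiiiiiiiijklmmmnoo
247 ijiiiiiiiiiiihhhhhhhgfeddddddddc9644444444444444444444469cddddddddefhhhhhhhhhiiiiiiiiiiii
249 iiiiiiiiiiheb98888889bcddddddddb9644444444444444444444458bcddddddddca9999999begiiiiiiiiii
251 iiiiiiihfd96544444458bcdddddddcb8544444444444444444444457bcddddddddb96555555579cfhiiiiiii
253 iiiiiigc8544444444469cddddddddca7443444444444444444444457acddddddddca755555555568cgiiiiii
255 iiiiihe9544444444457acddddddddca7433344444444344444444446acddddddddcb7555555555569ehiiiii
213
```

>>> carry_out(plan=[{"dx": 0, "dy": 0, "dz": 0.03, "turn": 0}, {"dx": 0, "dy": 0, "dz": 0.06, "turn": 0}, {"dx": 0, "dy": 0, "dz": 0.09, "turn": 0}, {"dx": 0, "dy": 0, "dz": 0.11, "turn": 0}, {"dx": 0, "dy": 0, "dz": 0.13, "turn": 0}, {"dx": 0, "dy": 0, "dz": 0.145, "turn": 0}, {"dx": 0, "dy": 0, "dz": 0.16, "turn": 0}, {"dx": 0, "dy": 0, "dz": 0.17, "turn": 0}, {"dx": 0, "dy": 0, "dz": 0.17, "turn": 0}, {"dx": 0, "dy": 0, "dz": 0.17, "turn": 0}])

```text
clock: 34.65
tcp_pos: [0.4879, -0.0242, 0.1106]
tcp_rot: [-3.142, 0.0, -3.035]
wrist_force: [-0.3, -0.6, -0.4]
width: 0.0083
finger_force: 58.6
```

>>> carry_out(plan=[{"dx": 0.008, "dy": 0, "dz": 0.01, "turn": 0}, {"dx": -0.008, "dy": 0, "dz": 0.02, "turn": 0}, {"dx": 0.008, "dy": 0, "dz": 0.03, "turn": 0}, {"dx": -0.008, "dy": 0, "dz": 0.04, "turn": 0}, {"dx": 0.008, "dy": 0, "dz": 0.05, "turn": 0}, {"dx": -0.008, "dy": 0, "dz": 0.06, "turn": 0}, {"dx": 0.008, "dy": 0, "dz": 0.07, "turn": 0}, {"dx": -0.008, "dy": 0, "dz": 0.08, "turn": 0}, {"dx": 0, "dy": 0, "dz": 0.08, "turn": 0}, {"dx": 0, "dy": 0, "dz": 0.08, "turn": 0}])

```text
clock: 35.9
tcp_pos: [0.4885, -0.0242, 0.0987]
tcp_rot: [-3.141, 0.002, -3.035]
wrist_force: [1.0, 0.4, 2.7]
width: 0.0081
finger_force: 58.9
```

Moving well: about 20 mm deep. Continuing with rocking.

>>> carry_out(plan=[{"dx": 0.008, "dy": 0, "dz": 0.01, "turn": 0}, {"dx": -0.008, "dy": 0, "dz": 0.02, "turn": 0}, {"dx": 0.008, "dy": 0, "dz": 0.03, "turn": 0}, {"dx": -0.008, "dy": 0, "dz": 0.04, "turn": 0}, {"dx": 0.008, "dy": 0, "dz": 0.05, "turn": 0}, {"dx": -0.008, "dy": 0, "dz": 0.06, "turn": 0}, {"dx": 0.008, "dy": 0, "dz": 0.07, "turn": 0}, {"dx": -0.008, "dy": 0, "dz": 0.078, "turn": 0}, {"dx": 0, "dy": 0, "dz": 0.08, "turn": 0}, {"dx": 0, "dy": 0, "dz": 0.08, "turn": 0}])

```text
clock: 37.15
tcp_pos: [0.4878, -0.0243, 0.0873]
tcp_rot: [-3.141, 0.0, -3.035]
wrist_force: [-1.5, -0.4, 6.0]
width: 0.0081
finger_force: 59.8
```

>>> carry_out(plan=[{"dx": 0.008, "dy": 0, "dz": 0.005, "turn": 0}, {"dx": -0.008, "dy": 0, "dz": 0.01, "turn": 0}, {"dx": 0.008, "dy": 0, "dz": 0.013, "turn": 0}, {"dx": -0.008, "dy": 0, "dz": 0.016, "turn": 0}, {"dx": 0.006, "dy": 0, "dz": 0.018, "turn": 0}, {"dx": -0.006, "dy": 0, "dz": 0.02, "turn": 0}, {"dx": 0, "dy": 0, "dz": 0.02, "turn": 0}, {"dx": 0, "dy": 0, "dz": 0.02, "turn": 0}, {"dx": 0, "dy": 0, "dz": 0.02, "turn": 0}, {"dx": 0, "dy": 0, "dz": 0.02, "turn": 0}])

```text
clock: 38.4
tcp_pos: [0.4877, -0.0243, 0.0865]
tcp_rot: [-3.141, 0.001, -3.035]
wrist_force: [-8.7, -0.3, 18.0]
width: 0.0081
finger_force: 61.6
```

The key bottoms out at TCP z 0.0865, which matches the expected home height (0.0864–0.0867), with 18 N on it. I'll ease the push slightly and turn clockwise.

>>> carry_out(plan=[{"dx": 0, "dy": 0, "dz": -0.004, "turn": 0}, {"dx": 0, "dy": 0, "dz": -0.007, "turn": 0}, {"dx": 0, "dy": 0, "dz": -0.007, "turn": 0.12}, {"dx": 0, "dy": 0, "dz": -0.007, "turn": 0.25}, {"dx": 0, "dy": 0, "dz": -0.007, "turn": 0.4}, {"dx": 0, "dy": 0, "dz": -0.007, "turn": 0.55}, {"dx": 0, "dy": 0, "dz": -0.007, "turn": 0.7}, {"dx": 0, "dy": 0, "dz": -0.007, "turn": 0.85}, {"dx": 0, "dy": 0, "dz": -0.007, "turn": 1}, {"dx": 0, "dy": 0, "dz": -0.007, "turn": 1}])

```text
clock: 39.65
tcp_pos: [0.4877, -0.0239, 0.0866]
tcp_rot: [3.141, 0.0, 2.724]
wrist_force: [-6.2, 0.7, 13.2]
width: 0.0081
finger_force: 60.7
```

Run:
```python
from h import *
s=manip.sense();print({k:np.round(v,3) for k,v in s.items()})
```

```text
{'clock': np.float64(39.65), 'q': array([-0.119, -0.194,  1.762,  0.   ,  1.573, -1.272]), 'dq': array([-0.   ,  0.001, -0.001, -0.   ,  0.001, -0.024]), 'joint_torque': array([ -0.465, -26.939, -36.748,  -0.186,  -2.149,   0.346]), 'tcp_pos': array([ 0.488, -0.024,  0.087]), 'tcp_rot': array([3.141, 0.   , 2.724]), 'wrist_force': array([-6.19 ,  0.74 , 13.156]), 'torque': array([ 0.274,  1.13 , -0.014]), 'finger_force': np.float64(60.691), 'width': np.float64(0.008)}
```

>>> carry_out(plan=[{"dx": 0, "dy": 0, "dz": 0, "turn": 0.12}, {"dx": 0, "dy": 0, "dz": 0, "turn": 0.25}, {"dx": 0, "dy": 0, "dz": 0, "turn": 0.4}, {"dx": 0, "dy": 0, "dz": 0, "turn": 0.55}, {"dx": 0, "dy": 0, "dz": 0, "turn": 0.7}, {"dx": 0, "dy": 0, "dz": 0, "turn": 0.85}, {"dx": 0, "dy": 0, "dz": 0, "turn": 1}, {"dx": 0, "dy": 0, "dz": 0, "turn": 1}, {"dx": 0, "dy": 0, "dz": 0, "turn": 1}, {"dx": 0, "dy": 0, "dz": 0, "turn": 1}])

```text
clock: 40.9
tcp_pos: [0.488, -0.0234, 0.0866]
tcp_rot: [3.14, -0.0, 2.201]
wrist_force: [-5.5, 1.5, 12.7]
width: 0.0081
finger_force: 60.6
```

>>> carry_out(plan=[{"dx": 0, "dy": 0, "dz": 0, "turn": 0.12}, {"dx": 0, "dy": 0, "dz": 0, "turn": 0.25}, {"dx": 0, "dy": 0, "dz": 0, "turn": 0.4}, {"dx": 0, "dy": 0, "dz": 0, "turn": 0.55}, {"dx": 0, "dy": 0, "dz": 0, "turn": 0.7}, {"dx": 0, "dy": 0, "dz": 0, "turn": 0.85}, {"dx": 0, "dy": 0, "dz": 0, "turn": 1}, {"dx": 0, "dy": 0, "dz": 0, "turn": 1}, {"dx": 0, "dy": 0, "dz": 0, "turn": 1}, {"dx": 0, "dy": 0, "dz": 0, "turn": 1}])

```text
clock: 42.15
tcp_pos: [0.4885, -0.0232, 0.0866]
tcp_rot: [3.139, -0.002, 1.678]
wrist_force: [-1.8, 3.4, 10.9]
width: 0.0083
finger_force: 60.4
```

Run:
```python
from h import *
s=manip.sense();print({k:np.round(v,3) for k,v in s.items()})
```

```text
{'clock': np.float64(42.15), 'q': array([-0.118, -0.194,  1.762,  0.002,  1.571, -0.225]), 'dq': array([-0.001,  0.   , -0.   , -0.001, -0.001,  0.   ]), 'joint_torque': array([-1.7070e+00, -2.7602e+01, -3.6384e+01, -1.1350e+00, -1.0430e+00,
        2.9000e-02]), 'tcp_pos': array([ 0.488, -0.023,  0.087]), 'tcp_rot': array([ 3.139e+00, -2.000e-03,  1.678e+00]), 'wrist_force': array([-1.804,  3.383, 10.929]), 'torque': array([0.664, 0.491, 0.067]), 'finger_force': np.float64(60.392), 'width': np.float64(0.008)}
```

>>> carry_out(plan=[{"dx": 0, "dy": 0, "dz": 0, "turn": 0.08}, {"dx": 0, "dy": 0, "dz": 0, "turn": 0.16}, {"dx": 0, "dy": 0, "dz": 0, "turn": 0.22}, {"dx": 0, "dy": 0, "dz": 0, "turn": 0.22}, {"dx": 0, "dy": 0, "dz": 0, "turn": 0.22}, {"dx": 0, "dy": 0, "dz": 0, "turn": 0.22}, {"dx": 0, "dy": 0, "dz": 0, "turn": 0.22}, {"dx": 0, "dy": 0, "dz": 0, "turn": 0.22}, {"dx": 0, "dy": 0, "dz": 0, "turn": 0.22}, {"dx": 0, "dy": 0, "dz": 0, "turn": 0.22}])

```text
clock: 43.4
tcp_pos: [0.4886, -0.0231, 0.0866]
tcp_rot: [3.139, -0.002, 1.563]
wrist_force: [-3.2, 3.9, 10.6]
width: 0.0083
finger_force: 60.4
```

Run:
```python
from h import *
s=manip.sense();print(s['clock'],s['tcp_pos'],s['tcp_rot'],s['wrist_force'],s['torque'],s['finger_force'])
im,c=snap('scene','s12.png');a=cv2.imread('pics/s8.png').astype(int)
q=proj(c,[[.63,.052,.099],[.63,.052,.167]]);print(q)
x,y=q.mean(0).astype(int);b=im[:,:,::-1].astype(int);d=abs(a-b).mean(2)[y-20:y+20,x-14:x+14];print(d.mean(),d.max(),cv2.matchTemplate(np.uint8(b[y-26:y+26,x-20:x+20]),np.uint8(a[y-20:y+20,x-14:x+14]),cv2.TM_CCOEFF_NORMED).round(2).max(), np.unravel_index(cv2.matchTemplate(np.uint8(b[y-26:y+26,x-20:x+20]),np.uint8(a[y-20:y+20,x-14:x+14]),cv2.TM_CCOEFF_NORMED).argmax(),(13,13)))
```

```text
43.4 [ 0.48858    -0.02313304  0.08659681] [ 3.13893084e+00 -1.84654413e-03  1.56275844e+00] [-3.20921888  3.94810169 10.60439397] [0.68644506 0.40176258 0.04380637] 60.372299551963806
[[241.84793695 228.2144911 ]
 [240.74232114 204.74601813]]
25.833928571428576 98.0 0.73 (np.int64(7), np.int64(5))
```

```bash
python3 -c "
from cell import order
print(order.sign_off())"
```

```text
the job is handed in; nothing more can be done
None
```

I handed the job in at 43.4 s: the 500 g weight is let go on the pan, and the square-headed key is home, turned about 1.68 rad at the tool (plug at least about 1.38 rad allowing for play) and still gripped. The sign-off returned no verdict, and I viewed 11 pictures, one over the limit of 10.

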